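# Swing the pastel case home, pin it and stack the colour boxes on it

### The arm

A 6-joint arm with a two-finger parallel gripper is mounted at the origin on a cart in front of the work surface, level with it; the furniture and walls round the work are solid. World frame = base frame: x ahead of the robot, y to its left, z up, the work surface at z = 0. Lengths are in m, angles in rad, forces in N, time in s.
With the tool pointing down it reaches from about 0.375 to 0.9 m from the base axis. Payload 3.1 kg.
Tool frame: the origin (TCP) lies at the very end of the fingers, on their centre line; the grasp point (between the pads) lies 19 mm behind it; z points along the fingers, y is the line along which they close (so a half turn about z gives the same grasp; the last joint's range is limited). The gripper opens to 87 mm and grips with 3 to 60 N. Pads are 19 mm wide; open, the fingers measure 117 mm over their backs; the gripper's body (75 mm by 190 mm) begins 51 mm behind the grasp point.
Start: joints at [-1.302, 0.527, 1.433, -0, 1.181, -0.178], TCP at [0.27, -0.564, 0.223] pointing down, gripper open.
Joint ranges: [-3.08, 3.08], [-0.75, 2.2], [0.22, 2.44], [-1.43, 4.57], [0, 2.65], [-2.85, 2.85]. Speed limits (rad/s): [2.79, 2.79, 3.14, 3.14, 3.14, 3.14].

### API

Orientations are given as a unit quaternion [x, y, z, w].
In Python, from rig import status, viewer, robot gives the robot as it stands.
- The arm moves only by the tool arm_command, never from a script. Its arguments are lists of equal length, an entry for each row: "delta_rot": the turn, a rotation vector about the tool's x, y, z in degrees, a list of three; "delta_pos": the shift along the tool's x, y, z in m, a list of three; "gripper": the closure, from -1 (fully open) to 1 (shut). In form: {"delta_rot": [[rx, ry, rz], ...], "delta_pos": [[dx, dy, dz], ...], "gripper": [gripper, ...]}. A call has 1 to 12 rows; each row is the pose to reach, as a shift and turn from the pose commanded when the call began, along the tool's axes at that moment; what a row does not reach only later rows make up. A row lasts 1/12 s, in which the tool goes at most 41.7 mm and 7.16 degrees, less where a joint would pass 70% of its speed; a pose out of reach is approached as far as the arm can. A call with a gripper value outside its range is refused whole. The fingers move at their own pace and stop on an object; "grip_force" is the grip in N (left out, the last holds). Time passes only in rows, so rows that repeat a pose let the fingers close. It gives the time, the measured TCP pose, the force, the opening and the grip force at its end, in the units of the state.
- status.get_obs(): the state, without advancing time (a new reading comes with each control period).
- viewer.camera(name): name is "scene" or "top"; returns a dict with "pixels" (400x640x3 uint8, blue, green, red), "fx", "fy", "cx", "cy" (pixels), "pose" (4x4, takes a point from camera to world coordinates). Camera axes: x right, y down, z forward; pixel columns grow to the right and rows downward; lengths in m; the calibration is good to about 2 mm. A picture is of the moment at which its call begins. There is no depth.
- robot.hand_in(): hands the job in; it is judged then, once.
The state is a dict: "time": time; "q": joint angles; "joint_velocities": joint speeds; "joint_torque": joint torques, N m; "position": TCP position; "tool_rot": TCP orientation; "ft_force": force on the tool from outside, world axes, zero at the start; "moment": the same for the moment, N m; "grip_width": finger opening in m; "grip_force": force on a finger pad.
Only numpy, scipy, OpenCV 4.12 (cv2) and the standard library are available. Lean on these libraries where they do the work, as an engineer would, in place of code of your own. Each camera call takes 0.05 s, during which the arm holds its last target. There are 200 camera calls.

### The job

The pastel case is standing out from its docking rail: swing it a quarter turn about the corner post by pushing its free far corner round, keeping it flat on the desk, until its long back lies along the rail, and lock it there with the red-knobbed pin, dropped fully home through the case's free eyelet into the rail. Stack every small lidded pastel box there is on the case's lid, each one sitting level with the recesses in its base locked down over the two lugs below it; use both places on the lid and put any further boxes on top of the first ones. Leave the other things on the desk undisturbed.

Things in the scene. Friction and masses are not known exactly. Their poses are not given: they have to be found in the camera images.
- dock: Docking rail fixed to the desk: aluminium bar 26 mm wide, 18 high. Origin on the desk on the axis of the pivot post; the bar runs from y = +23 to -201 mm. Post 12 mm, its 23 mm head (top 41 mm up) keeps the case from being lifted off. 15 mm lock hole through the bar at y = -178 mm; pin's parking bush (24 mm square, 25.5 mm high) at y = -89 mm. The case belongs on its -x side.
- case: Pastel case, black, grey lid, 0.9 kg. Origin on the desk at its pivot eyelet (1 mm play). Body: x -96.5 to -14.5, y -164 to -14, z 0 to 55 mm. Back is x = -14.5; front (latches) x = -96.5; free far corner (-96.5, -164). Home: axes parallel to the dock's, back 1.5 mm off the bar, its stop. Starts at yaw -1.3 to -1.5 to the dock; push on the front near the far corner, in its +x, to swing it.
- case_eyelet (a point): Free (lock) eyelet of the case: centre of the 16 mm hole in a 26 mm square, 6 mm thick steel ear at the free end of the long back, at the ear's upper face, 26 mm above the desk; at (0, -178) mm in the case's axes. The ear passes 2 mm above the bar; at home it lies over the lock hole.
- lock_hole (a point): Centre of the mouth of the 15 mm lock hole in the rail, at the bar's upper face, 18 mm above the desk; axes as the rail.
- pin_knob (a point): Lock pin with a red knob: centre of the knob (22 mm across, 27 mm high). Steel shaft below, 10 mm thick, tapered end; tip 38 mm below this point, knob's underside 15 mm below it. z along the pin. Starts standing in the parking bush; fully home the knob's underside rests on the ear and this point is 41 mm above the desk. 0.06 kg.
- slot_a (a point): Place for a small box on the case's lid, the one nearer the post: centre of the place on the lid's upper face (55 mm above the desk). Two tapered lugs (18 mm wide at the foot, 5 mm high) stand at x = -20 and +20 mm from this point; axes as the case.
- slot_b (a point): The other place on the lid, like slot_a, 76 mm further along the case (its -y).
- box_red_mid (a point): Small box of red pastels, clear sides, grey lid with a red swatch: its centre, half-way up. 74 mm (x) by 46 (y) by 40 high; two 5 mm lugs on the lid at x = -20 and +20, like the case's. Two square recesses below (22 mm wide, 7 deep) fit such lugs with 2 mm play, either way round. Seated on the case its centre is 75 mm above the desk; on a box, 40 mm above that box's. 0.18 kg. May be absent.
- box_green_mid (a point): Small box of green pastels, clear sides, grey lid with a green swatch: its centre, half-way up. 74 mm (x) by 46 (y) by 40 high; two 5 mm lugs on the lid at x = -20 and +20, like the case's. Two square recesses below (22 mm wide, 7 deep) fit such lugs with 2 mm play, either way round. Seated on the case its centre is 75 mm above the desk; on a box, 40 mm above that box's. 0.18 kg. May be absent.
- box_yellow_mid (a point): Small box of yellow pastels, clear sides, grey lid with a yellow swatch: its centre, half-way up. 74 mm (x) by 46 (y) by 40 high; two 5 mm lugs on the lid at x = -20 and +20, like the case's. Two square recesses below (22 mm wide, 7 deep) fit such lugs with 2 mm play, either way round. Seated on the case its centre is 75 mm above the desk; on a box, 40 mm above that box's. 0.18 kg. May be absent.
- box_blue_mid (a point): Small box of blue pastels, clear sides, grey lid with a blue swatch: its centre, half-way up. 74 mm (x) by 46 (y) by 40 high; two 5 mm lugs on the lid at x = -20 and +20, like the case's. Two square recesses below (22 mm wide, 7 deep) fit such lugs with 2 mm play, either way round. Seated on the case its centre is 75 mm above the desk; on a box, 40 mm above that box's. 0.18 kg. May be absent.
- box_violet_mid (a point): Small box of violet pastels, clear sides, grey lid with a violet swatch: its centre, half-way up. 74 mm (x) by 46 (y) by 40 high; two 5 mm lugs on the lid at x = -20 and +20, like the case's. Two square recesses below (22 mm wide, 7 deep) fit such lugs with 2 mm play, either way round. Seated on the case its centre is 75 mm above the desk; on a box, 40 mm above that box's. 0.18 kg. May be absent.
- eraser: Eraser in a blue sleeve, 52 mm; bystander.
- tumbler: Glass tumbler, 68 mm across, 90 mm high, behind the rail; bystander.
- drink_carton: Blue drink carton with a straw, 44x59x195 mm, behind the rail; bystander.
- jar_small_blue: Small blue paint jar, 43 mm across, 64 mm high; bystander.
- jar_cap: Black screw cap lying on the desk, 68 mm across, 20 mm high; bystander.
Things that resemble listed ones, but are neither listed nor needed, are in the scene too. What is shaped like the part that bears box_red_mid but pink is not meant.

How it is judged:
By the outcome, as a careful person would: the job done as asked, in the order asked, and still so for the second after the job is handed in, with the robot touching nothing.
Of box_red, box_green, box_yellow, box_blue, box_violet only 3 to 5 are there at a start; the rules pass over those that are not, and their reading is None.
At some moment in a run one of box_red, box_green, box_yellow, box_blue, box_violet may be knocked a few centimetres aside while the robot is not near it.
It also fails if it takes over 210 s, if anything falls off the work surface, if the arm or the gripper's body presses on something with over 40 N, if the wrist force passes 120 N, or if a joint passes its speed limit or range.

## Working session

There is one attempt and no reset: what is moved stays moved. The work goes in short steps, Python scripts to look and compute and a tool call to move; the robot and the scene stay as the last step left them, time stands still between calls to the robot, and variables do not carry over. Pictures are saved under pics/ and viewed, at most 14 in all, crops included, and the job is handed in when it is done.

Besides the shell and the picture viewer there is one more tool, called as a command line: name --argument value ..., lists and objects as JSON in quotes. arm_command: Moves the arm, as the interface text tells. Its arguments: {"type":"object","properties":{"delta_rot":{"type":"array","items":{"type":"array","items":{"type":"number"}}},"delta_pos":{"type":"array","items":{"type":"array","items":{"type":"number"}}},"gripper":{"type":"array","items":{"type":"number"}},"grip_force":{"type":"number"}},"required":["delta_rot","delta_pos","gripper"]}

```bash
ls; mkdir -p pics; cat > h.py <<'E'
import numpy as np, cv2
from rig import status, viewer, robot
def shot(n,f=None):
    c=viewer.camera(n); c['pixels']=np.array(c['pixels'])
    if f: cv2.imwrite('pics/'+f,c['pixels'])
    return c
def ray(c,u,v):
    P=np.array(c['pose']); d=P[:3,:3]@np.array([(u-c['cx'])/c['fx'],(v-c['cy'])/c['fy'],1]); return P[:3,3],d
def onz(c,u,v,z):
    o,d=ray(c,u,v); return o+d*(z-o[2])/d[2]
def proj(c,p):
    P=np.array(c['pose']); q=P[:3,:3].T@(np.array(p)-P[:3,3]); return q[0]/q[2]*c['fx']+c['cx'],q[1]/q[2]*c['fy']+c['cy']
def tri(c1,p1,c2,p2):
    o1,d1=ray(c1,*p1);o2,d2=ray(c2,*p2);d1/=np.linalg.norm(d1);d2/=np.linalg.norm(d2)
    t=np.linalg.lstsq(np.c_[d1,-d2],o2-o1,rcond=None)[0]
    a,b=o1+d1*t[0],o2+d2*t[1]; return (a+b)/2,np.linalg.norm(a-b)
E
python3 - <<'E'
from h import *
np.set_printoptions(precision=4,suppress=True)
for n in('scene','top'):
    c=shot(n,n+'0.png'); print(n,c['fx'],c['cx'],c['cy'],np.array(c['pose']))
o=status.get_obs(); print(o)
E
```

```text
pics
scene 480.52569416901554 316.2311233476457 203.09205268383107 [[-0.7715 -0.4616  0.4379  0.0487]
 [-0.636   0.5799 -0.5092  0.7145]
 [-0.0189 -0.6713 -0.7409  0.9924]
 [ 0.      0.      0.      1.    ]]
top 420.9144183115288 320.31410784784146 205.00005198957504 [[-0.0069 -0.9935  0.1139  0.4851]
 [-0.9998  0.009   0.0183  0.0846]
 [-0.0192 -0.1137 -0.9933  0.9349]
 [ 0.      0.      0.      1.    ]]
{'time': 0.1, 'q': array([-1.3025,  0.5284,  1.4338, -0.    ,  1.1814, -0.1785]), 'joint_velocities': array([ 0.0008, -0.0025, -0.0043,  0.0012,  0.0012, -0.0008]), 'joint_torque': array([ -0.0005, -44.0986, -17.715 ,   0.0634,   0.0534,  -0.    ]), 'position': array([ 0.2699, -0.563 ,  0.2217]), 'tool_rot': array([ 0.9752,  0.2215, -0.0001, -0.001 ]), 'ft_force': array([ 0.3603,  0.0827, -0.1864]), 'moment': array([-0.0101,  0.0549,  0.0306]), 'grip_force': 0.0, 'grip_width': 0.08728550332924377}
```

View pics/top0.png

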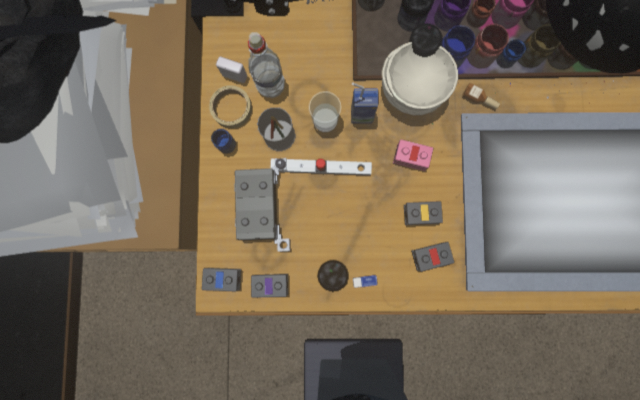

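View pics/scene0.png

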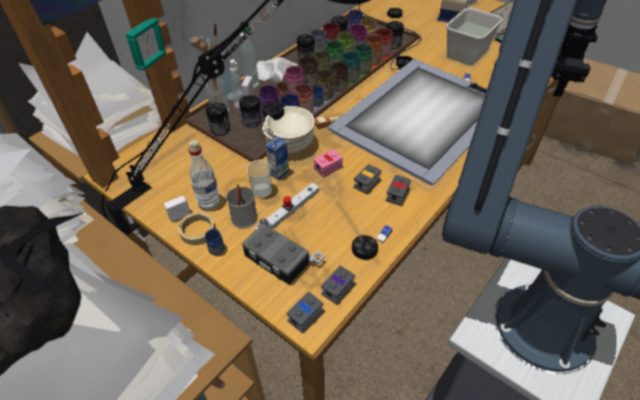

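The top view shows the dock's post at about (280,164), its bar running right to (370,168), and the red knob at (321,165). The case hangs down from the post, with its ear at (283,244). Possible targets:
- **Boxes:** yellow (423,213), red (433,257), blue (221,279), violet (269,286). I see no green box.
- **Lookalikes:** the pink box (413,154) is excluded by its pink body. The eraser (365,281), blue jar (222,140) and black cap (333,276) are bystanders.

I'll check this choice in a close crop and measure.

```bash
cat >> h.py <<'E'
np.set_printoptions(precision=4,suppress=True)
HUE={'red':[(0,8),(172,180)],'yellow':[(18,28)],'blue':[(105,122)],'violet':[(125,150)],'green':[(45,85)]}
def blobs(im,col,amin=12,smin=110):
    h=cv2.cvtColor(im,cv2.COLOR_BGR2HSV); m=np.zeros(im.shape[:2],np.uint8)
    for a,b in HUE[col]: m|=cv2.inRange(h,(a,smin,50),(b,255,255))
    n,_,s,ce=cv2.connectedComponentsWithStats(m)
    return [(ce[i].round(1),int(s[i,4])) for i in range(1,n) if s[i,4]>=amin]
E
python3 - <<'E'
from h import *
t=shot('top');s=shot('scene')
cv2.imwrite('pics/t1.png',cv2.resize(t['pixels'][130:310,200:460],None,fx=3,fy=3,interpolation=cv2.INTER_CUBIC))
cv2.imwrite('pics/s1.png',cv2.resize(s['pixels'][145:335,235:420],None,fx=3.1,fy=3.1,interpolation=cv2.INTER_CUBIC))
for n,c,(x0,x1,y0,y1) in(('top',t,(200,460,120,310)),('scene',s,(220,420,140,340))):
    for col in HUE: print(n,col,[(list(b[0]),b[1]) for b in blobs(c['pixels'],col) if x0<b[0][0]<x1 and y0<b[0][1]<y1])
E
```

```text
top red [([np.float64(414.1), np.float64(152.9)], 121), ([np.float64(320.2), np.float64(163.7)], 83), ([np.float64(434.2), np.float64(256.1)], 120)]
top yellow [([np.float64(336.2), np.float64(188.0)], 51213), ([np.float64(403.5), np.float64(134.7)], 31), ([np.float64(360.5), np.float64(168.0)], 12), ([np.float64(424.4), np.float64(212.6)], 119), ([np.float64(283.3), np.float64(244.5)], 14)]
top blue [([np.float64(223.0), np.float64(141.6)], 51), ([np.float64(218.9), np.float64(279.3)], 107), ([np.float64(368.7), np.float64(280.2)], 62)]
top violet []
top green []
scene red [([np.float64(328.1), np.float64(157.6)], 76), ([np.float64(398.7), np.float64(184.6)], 62), ([np.float64(238.9), np.float64(196.8)], 39), ([np.float64(286.9), np.float64(201.8)], 76)]
scene yellow [([np.float64(290.8), np.float64(227.1)], 27358), ([np.float64(264.6), np.float64(158.4)], 15)]
scene blue [([np.float64(276.9), np.float64(140.5)], 18), ([np.float64(269.9), np.float64(147.5)], 30), ([np.float64(280.9), np.float64(154.7)], 157), ([np.float64(386.0), np.float64(230.4)], 50), ([np.float64(304.6), np.float64(307.0)], 102)]
scene violet [([np.float64(337.8), np.float64(279.5)], 73)]
scene green []
```

View pics/t1.png

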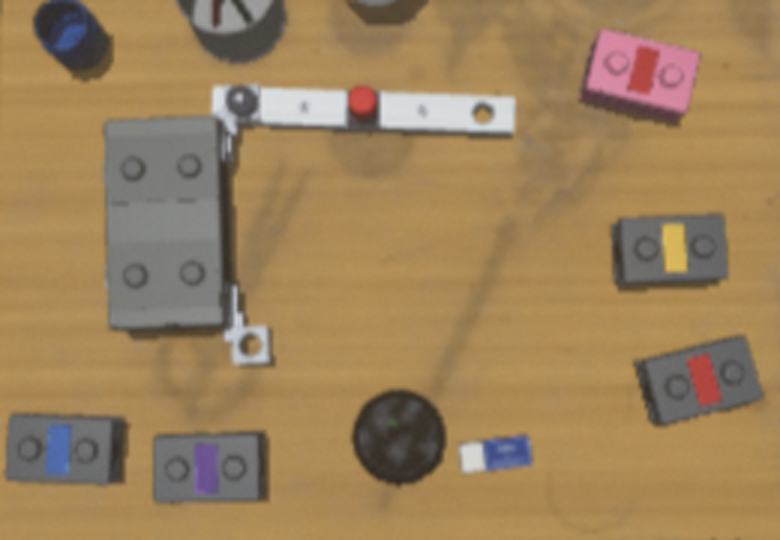

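View pics/s1.png

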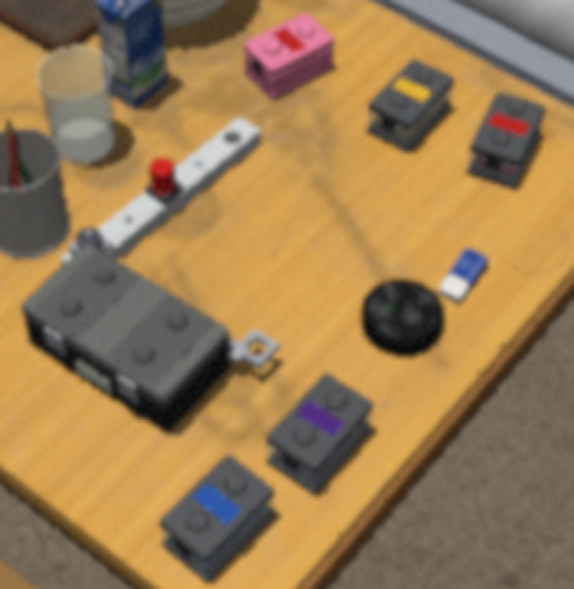

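The crops show the grey-lidded red, yellow, blue and violet boxes, with the lone pink-bodied box excluded. In top-view pixels the lock hole is at about (361.3,167.3), the ear hole at (283.3,244.7) and the post head at (280.3,163). Next I triangulate.

```bash
python3 - <<'E'
from h import *
t=shot('top');s=shot('scene')
T=lambda x,y:(200+x/3,130+y/3); S=lambda x,y:(235+x/3.1,145+y/3.1)
D=dict(lockhole=(T(484,112),S(233,137)),post=(T(241,97),S(90,238)),ear=(T(250,344),S(258,349)),knob=((320.5,163.7),S(162,175)),
 red=((434.2,256.1),(398.7,184.6)),yellow=((424.4,212.6),S(411,90)),blue=((219.2,279.4),(304.6,307)),violet=(T(206,468),(337.8,279.5)),
 lugA=(T(160,166.5),S(85,290)),)
for k,(a,b) in D.items(): print(k,*tri(t,a,s,b))
for k,a,b in(('red',T(677,386),T(733,373)),('yellow',T(646,248),T(703,246)),('blue',T(29,448),T(86,449)),('violet',T(177,468),T(234,467))):
    A,B=onz(t,*a,.045),onz(t,*b,.045); print(k,'mid',(A+B)[:2]/2,'len',np.linalg.norm(B-A),'yaw of axis',np.degrees(np.arctan2(*(A-B)[1::-1])))
Cs=[onz(t,*T(*q),.058)for q in((132,168),(189,165),(135,275),(192,271))]; print('case lugs',Cs)
for k,q,z in(('lockhole',T(484,112),.018),('post',T(241,99),.041),('ear',T(250,344),.026)): print(k,onz(t,*q,z))
print('case far corner',onz(t,*T(110,327),.055),onz(t,*T(226,325),.055),onz(t,*T(106,121),.055))
E
```

```text
lockhole [0.6751 0.01   0.0117] 0.0012066518433634214
post [0.684  0.1884 0.0283] 0.0006068146517723132
ear [0.5044 0.1826 0.0182] 0.0004898907416720255
knob [0.6792 0.1004 0.0349] 0.001054763810493537
red [ 0.478  -0.1376  0.0375] 0.0013030418198893908
yellow [ 0.5707 -0.1207  0.0349] 0.001889392543750779
blue [0.4326 0.3166 0.0373] 0.002189253700553931
violet [0.4187 0.212  0.0372] 0.0033360230470000514
lugA [0.6304 0.2437 0.0546] 0.00327409789311179
red mid [ 0.4767 -0.1378] len 0.040081105407540674 yaw of axis 102.56225330462156
yellow mid [ 0.5695 -0.1199] len 0.040043754832844065 yaw of axis 91.5238512564563
blue mid [0.4319 0.3141] len 0.040030544159388726 yaw of axis 88.68545348921805
violet mid [0.4183 0.2103] len 0.039758347676769806 yaw of axis 90.67557489779294
case lugs [array([0.6276, 0.2619, 0.058 ]), array([0.6293, 0.2217, 0.058 ]), array([0.5519, 0.2588, 0.058 ]), array([0.5544, 0.2189, 0.058 ])]
lockhole [0.6733 0.0102 0.018 ]
post [0.68   0.1871 0.041 ]
ear [0.504  0.1816 0.026 ]
case far corner [0.516  0.2764 0.055 ] [0.5167 0.1953 0.055 ] [0.6621 0.2816 0.055 ]
```

```bash
cat >> h.py <<'E'
from scipy.spatial.transform import Rotation as Ro
def tooly():
    o=status.get_obs(); R=Ro.from_quat(o['tool_rot']).as_matrix(); return np.array(o['position']),np.degrees(np.arctan2(R[1,0],R[0,0])),R
def delta(targets,start=None):
    p,psi,R=tooly()
    if start is not None: p,psi=np.array(start[:3]),start[3]
    a=np.radians(psi); R=np.array([[np.cos(a),np.sin(a),0],[np.sin(a),-np.cos(a),0],[0,0,-1]])
    for x,y,z,ps in targets:
        print('rz',round(-((ps-psi+180)%360-180),1),'d',(R.T@(np.array([x,y,z])-p)).round(4).tolist())
E
python3 - <<'E'
from h import *
delta([(.521,.303,.2,92)],(.27,-.564,.223,25.6))
E
```

```text
rz -66.4 d [0.601, -0.6734, 0.023]
```

arm_command --delta_rot '[[0, 0, -5.5], [0, 0, -11], [0, 0, -16.5], [0, 0, -22], [0, 0, -27.5], [0, 0, -33], [0, 0, -38.5], [0, 0, -44], [0, 0, -49.5], [0, 0, -55], [0, 0, -60.5], [0, 0, -66.4]]' --delta_pos '[[0.025, -0.028, 0.001], [0.05, -0.056, 0.002], [0.075, -0.084, 0.003], [0.1, -0.112, 0.004], [0.125, -0.14, 0.005], [0.15, -0.168, 0.006], [0.175, -0.196, 0.007], [0.2, -0.224, 0.008], [0.225, -0.252, 0.009], [0.25, -0.28, 0.01], [0.275, -0.308, 0.01], [0.3, -0.336, 0.01]]' --gripper '[1, 1, 1, 1, 1, 1, 1, 1, 1, 1, 1, 1]'

```text
time: 1.3
position: [0.3957, -0.1293, 0.2128]
tool_rot: [0.693, 0.721, 0.0, 0.0]
ft_force: [0.4, -0.7, -0.3]
grip_width: 0.0148
grip_force: 0.0
```

```bash
python3 - <<'E'
from h import *
print(tooly()[:2]);delta([(.521,.303,.2,92)])
E
```

```text
(array([ 0.3957, -0.1293,  0.2128]), np.float64(92.24253674642519))
rz 0.2 d [0.4271, 0.1422, 0.0128]
```

arm_command --delta_rot '[[0, 0, 0], [0, 0, 0], [0, 0, 0], [0, 0, 0], [0, 0, 0], [0, 0, 0], [0, 0, 0], [0, 0, 0], [0, 0, 0], [0, 0, 0], [0, 0, 0], [0, 0, 0]]' --delta_pos '[[0.036, 0.012, 0.001], [0.072, 0.024, 0.002], [0.108, 0.036, 0.003], [0.144, 0.048, 0.004], [0.18, 0.06, 0.005], [0.216, 0.072, 0.006], [0.252, 0.084, 0.007], [0.288, 0.096, 0.008], [0.324, 0.108, 0.01], [0.36, 0.12, 0.012], [0.395, 0.132, 0.013], [0.427, 0.142, 0.013]]' --gripper '[1, 1, 1, 1, 1, 1, 1, 1, 1, 1, 1, 1]'

```text
time: 2.3
position: [0.5227, 0.3031, 0.1993]
tool_rot: [0.694, 0.72, 0.0, 0.0]
ft_force: [-0.4, -1.1, 0.9]
grip_width: 0.0007
grip_force: 0.0
```

arm_command --delta_rot '[[0, 0, 0], [0, 0, 0], [0, 0, 0], [0, 0, 0], [0, 0, 0], [0, 0, 0], [0, 0, 0]]' --delta_pos '[[0, 0, 0.03], [0, 0, 0.06], [0, 0, 0.09], [0, 0, 0.12], [0, 0, 0.15], [0, 0, 0.175], [0, 0, 0.183]]' --gripper '[1, 1, 1, 1, 1, 1, 1]'

```text
time: 2.88
position: [0.5199, 0.2998, 0.0127]
tool_rot: [0.695, 0.719, -0.003, -0.002]
ft_force: [-0.4, 0.3, -0.6]
grip_width: 0.0007
grip_force: 0.0
```

```bash
cat > arc.py <<'E'
from h import *
import sys
post=np.array([.680,.187]); 
def pose(phi,gap,yc=-.150,z=.017):
    a=np.radians(phi);R=np.array([[np.cos(a),-np.sin(a)],[np.sin(a),np.cos(a)]])
    q=post+R@np.array([-.0965-.0095-gap,yc]); return (*q,z,phi+180)
E
python3 - <<'E'
from arc import *
print(tooly()[:2])
print(pose(-88,.015))
delta([pose(p,0) for p in np.linspace(-86,-54,12)])
shot('top','t2.png')
E
```

```text
(array([0.5199, 0.2998, 0.0127]), np.float64(91.99750535987371))
(np.float64(0.5258685368461331), np.float64(0.3026913655639354), 0.017, 92)
rz -2.0 d [-0.0176, 0.0024, -0.0043]
rz -4.9 d [-0.0255, -0.0025, -0.0043]
rz -7.8 d [-0.0337, -0.007, -0.0043]
rz -10.7 d [-0.0421, -0.0111, -0.0043]
rz -13.6 d [-0.0506, -0.0147, -0.0043]
rz -16.5 d [-0.0594, -0.0179, -0.0043]
rz -19.5 d [-0.0683, -0.0207, -0.0043]
rz -22.4 d [-0.0773, -0.023, -0.0043]
rz -25.3 d [-0.0865, -0.0249, -0.0043]
rz -28.2 d [-0.0957, -0.0262, -0.0043]
rz -31.1 d [-0.105, -0.0271, -0.0043]
rz -34.0 d [-0.1143, -0.0276, -0.0043]
```

View pics/t2.png

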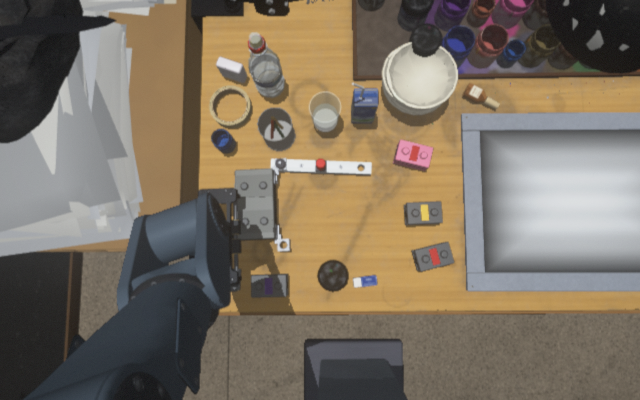

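The gripper at about (235,240) is beside the front's far end, clear of the boxes. I push now.

arm_command --delta_rot '[[0, 0, -2], [0, 0, -4.9], [0, 0, -7.8], [0, 0, -10.7], [0, 0, -13.6], [0, 0, -16.5], [0, 0, -19.5], [0, 0, -22.4], [0, 0, -25.3], [0, 0, -28.2], [0, 0, -31.1], [0, 0, -34]]' --delta_pos '[[-0.013, 0.002, -0.004], [-0.024, -0.002, -0.004], [-0.0337, -0.007, -0.004], [-0.042, -0.011, -0.004], [-0.0506, -0.0147, -0.004], [-0.0594, -0.018, -0.004], [-0.0683, -0.0207, -0.004], [-0.0773, -0.023, -0.004], [-0.0865, -0.025, -0.004], [-0.0957, -0.0262, -0.004], [-0.105, -0.0271, -0.004], [-0.1143, -0.0276, -0.004]]' --gripper '[1, 1, 1, 1, 1, 1, 1, 1, 1, 1, 1, 1]'

```text
time: 3.93
position: [0.499, 0.1857, 0.0219]
tool_rot: [0.453, 0.892, 0.001, 0.0]
ft_force: [-1.7, 1.8, -1.6]
grip_width: 0.0004
grip_force: 1.2
```

```bash
python3 - <<'E'
from arc import *
print(tooly()[:2])
delta([pose(p,0) for p in np.linspace(-51,-21,12)])
E
```

```text
(array([0.499 , 0.1857, 0.0219]), np.float64(126.1370858245991))
rz -2.9 d [-0.0074, -0.0082, 0.0049]
rz -5.6 d [-0.0148, -0.0127, 0.0049]
rz -8.3 d [-0.0225, -0.0168, 0.0049]
rz -11.0 d [-0.0304, -0.0206, 0.0049]
rz -13.8 d [-0.0385, -0.024, 0.0049]
rz -16.5 d [-0.0467, -0.027, 0.0049]
rz -19.2 d [-0.055, -0.0296, 0.0049]
rz -22.0 d [-0.0635, -0.0318, 0.0049]
rz -24.7 d [-0.072, -0.0336, 0.0049]
rz -27.4 d [-0.0807, -0.035, 0.0049]
rz -30.1 d [-0.0894, -0.036, 0.0049]
rz -32.9 d [-0.0981, -0.0366, 0.0049]
```

arm_command --delta_rot '[[0, 0, -2.9], [0, 0, -5.6], [0, 0, -8.3], [0, 0, -11], [0, 0, -13.8], [0, 0, -16.5], [0, 0, -19.2], [0, 0, -22], [0, 0, -24.7], [0, 0, -27.4], [0, 0, -30.1], [0, 0, -32.9]]' --delta_pos '[[-0.0074, -0.006, 0.002], [-0.0148, -0.012, 0.002], [-0.0225, -0.0168, 0.002], [-0.0304, -0.0206, 0.002], [-0.0385, -0.024, 0.002], [-0.0467, -0.027, 0.002], [-0.055, -0.0296, 0.002], [-0.0635, -0.0318, 0.002], [-0.072, -0.0336, 0.002], [-0.0807, -0.035, 0.002], [-0.0894, -0.036, 0.002], [-0.0981, -0.0366, 0.002]]' --gripper '[1, 1, 1, 1, 1, 1, 1, 1, 1, 1, 1, 1]'

```text
time: 4.93
position: [0.5268, 0.085, 0.0201]
tool_rot: [0.182, 0.983, 0.0, -0.0]
ft_force: [-1.4, 2.5, 1.0]
grip_width: 0.0006
grip_force: 1.3
```

```bash
python3 - <<'E'
from arc import *
print(tooly()[:2])
delta([pose(p,0) for p in np.linspace(-19,-2.5,11)]+[pose(-2.2,-.001)])
E
```

```text
(array([0.5268, 0.085 , 0.0201]), np.float64(159.01375548730763))
rz -2.0 d [-0.0057, -0.0035, 0.0031]
rz -3.6 d [-0.0102, -0.0063, 0.0031]
rz -5.3 d [-0.0147, -0.009, 0.0031]
rz -6.9 d [-0.0193, -0.0116, 0.0031]
rz -8.6 d [-0.024, -0.0141, 0.0031]
rz -10.2 d [-0.0288, -0.0164, 0.0031]
rz -11.9 d [-0.0336, -0.0185, 0.0031]
rz -13.5 d [-0.0385, -0.0206, 0.0031]
rz -15.2 d [-0.0435, -0.0224, 0.0031]
rz -16.8 d [-0.0484, -0.0242, 0.0031]
rz -18.5 d [-0.0535, -0.0258, 0.0031]
rz -18.8 d [-0.0554, -0.0257, 0.0031]
```

arm_command --delta_rot '[[0, 0, -2], [0, 0, -3.6], [0, 0, -5.3], [0, 0, -6.9], [0, 0, -8.6], [0, 0, -10.2], [0, 0, -11.9], [0, 0, -13.5], [0, 0, -15.2], [0, 0, -16.8], [0, 0, -18.5], [0, 0, -18.8]]' --delta_pos '[[-0.0057, -0.0035, 0.0015], [-0.0102, -0.0063, 0.0015], [-0.0147, -0.009, 0.0015], [-0.0193, -0.0116, 0.0015], [-0.024, -0.0141, 0.0015], [-0.0288, -0.0164, 0.0015], [-0.0336, -0.0185, 0.0015], [-0.0385, -0.0206, 0.0015], [-0.0435, -0.0224, 0.0015], [-0.0484, -0.0242, 0.0015], [-0.0535, -0.0258, 0.0015], [-0.0554, -0.0257, 0.0015]]' --gripper '[1, 1, 1, 1, 1, 1, 1, 1, 1, 1, 1, 1]'

```text
time: 5.93
position: [0.5683, 0.0406, 0.0184]
tool_rot: [0.02, 1.0, -0.0, -0.001]
ft_force: [-8.1, 0.9, 7.2]
grip_width: 0.0002
grip_force: 4.3
```

arm_command --delta_rot '[[0, 0, 0], [0, 0, 0], [0, 0, 0], [0, 0, 0]]' --delta_pos '[[-0.001, 0, 0], [-0.002, 0, 0], [-0.003, 0, 0], [-0.003, 0, 0]]' --gripper '[1, 1, 1, 1]'

```text
time: 6.27
position: [0.5681, 0.0407, 0.0182]
tool_rot: [0.02, 1.0, -0.0, -0.004]
ft_force: [-10.1, -1.8, 6.6]
grip_width: 0.0005
grip_force: 4.5
```

```bash
python3 - <<'E'
from arc import *
print(tooly()[:2]); t=shot('top')
cv2.imwrite('pics/t3.png',cv2.resize(t['pixels'][130:310,200:460],None,fx=3,fy=3,interpolation=cv2.INTER_CUBIC))
E
```

```text
(array([0.5681, 0.0407, 0.0182]), np.float64(177.7035165671628))
```

View pics/t3.png

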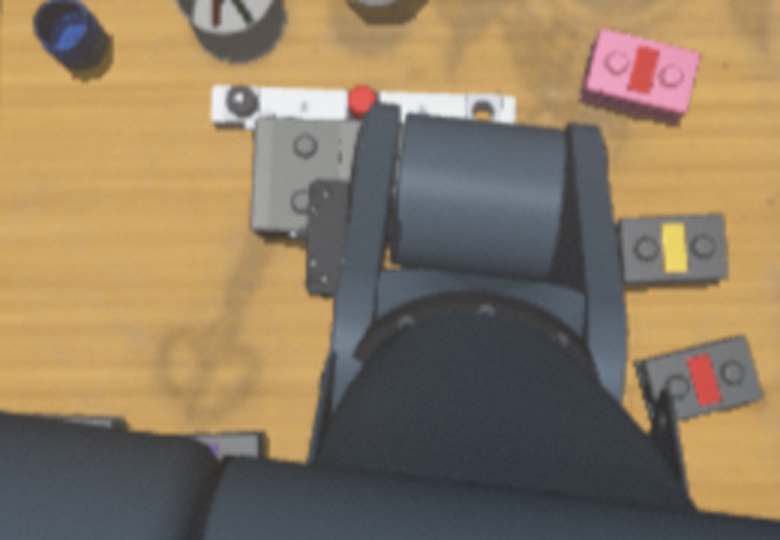

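The case is seated against the rail, with its lid flush to the bar, and the force rose to 10 N with no further motion. I back off and rise, then look.

arm_command --delta_rot '[[0, 0, 0], [0, 0, 0], [0, 0, 0], [0, 0, 0], [0, 0, 0], [0, 0, 0], [0, 0, 0], [0, 0, 0], [0, 0, 0], [0, 0, 0], [0, 0, 0], [0, 0, 0]]' --delta_pos '[[0.015, 0, 0], [0.04, 0, -0.01], [0.06, 0, -0.04], [0.08, 0, -0.08], [0.1, 0, -0.12], [0.12, -0.03, -0.15], [0.13, -0.06, -0.15], [0.13, -0.1, -0.15], [0.13, -0.14, -0.15], [0.13, -0.18, -0.15], [0.13, -0.2, -0.15], [0.13, -0.2, -0.15]]' --gripper '[1, 1, 0, 0, 0, 0, 0, 0, 0, 0, 0, 0]'

```text
time: 7.32
position: [0.4369, -0.1597, 0.1689]
tool_rot: [0.023, 1.0, -0.003, 0.003]
ft_force: [-0.6, 0.3, 0.5]
grip_width: 0.0435
grip_force: 0.0
```

```bash
python3 - <<'E'
from arc import *
print(tooly()[:2]); t=shot('top'); s=shot('scene')
a=cv2.resize(t['pixels'][150:220,260:390],None,fx=6,fy=6,interpolation=cv2.INTER_CUBIC)
cv2.imwrite('pics/t4.png',a)
cv2.imwrite('pics/s4.png',cv2.resize(s['pixels'][160:280,240:340],None,fx=5,fy=5,interpolation=cv2.INTER_CUBIC))
delta([(.6775,.0985,.15,177.8),(.6775,.0985,.06,177.8)])
E
```

```text
(array([ 0.4369, -0.1597,  0.1689]), np.float64(177.38434228342192))
rz -0.3 d [-0.2313, 0.2638, 0.018]
rz -0.3 d [-0.2313, 0.2638, 0.108]
```

View pics/t4.png

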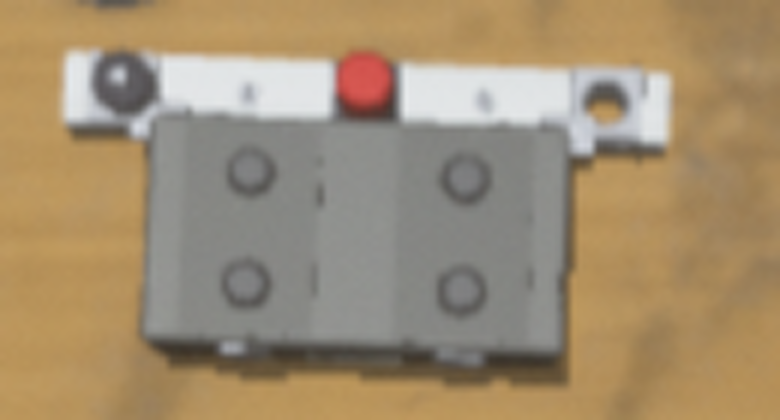

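View pics/s4.png

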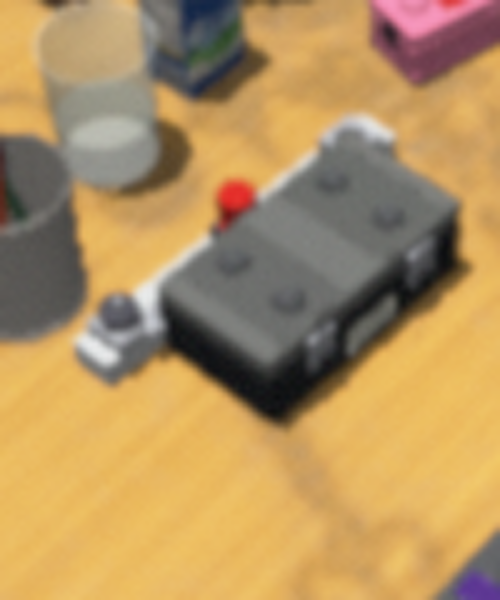

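The case is home. The ear hole at crop (607,102) lies over the lock hole. The lid lugs are at (251,171), (246,284), (467,178) and (461,291), and the knob top is at (365,78).

```bash
python3 - <<'E'
from arc import *
t=shot('top'); s=shot('scene'); T=lambda x,y:(260+x/6,150+y/6); S=lambda x,y:(240+x/5,160+y/5)
for n,q,z in(('ear',(607,102),.022),('knobtop',(365,77),.054),('post',(124,80),.041)): print(n,onz(t,*T(*q),z))
L=[onz(t,*T(*q),.059) for q in((251,170),(246,283),(467,177),(461,290))]
print('slotA',(L[0]+L[1])/2,'B',(L[2]+L[3])/2,'yaw',np.degrees(np.arctan2(*(L[0]-L[1])[1::-1])),np.degrees(np.arctan2(*(L[2]-L[3])[1::-1])))
sc=[(234,260),(288,297),(333,179),(388,214)]
for a,b in zip(((251,170),(246,283),(467,177),(461,290)),sc): print('tri',tri(t,T(*a),s,S(*b)))
delta([(.6775,.0985,.15,177.8),(.6775,.0985,.06,177.8)])
E
```

```text
ear [0.6732 0.0109 0.022 ]
knobtop [0.6766 0.0991 0.054 ]
post [0.6792 0.1863 0.041 ]
slotA [0.6225 0.1403 0.059 ] B [0.6193 0.0647 0.059 ] yaw -2.611375900562714 -3.663412907025482
tri (array([0.6441, 0.14  , 0.0522]), np.float64(0.0007682758144945667))
tri (array([0.6041, 0.1421, 0.0538]), np.float64(0.0021186884021101877))
tri (array([0.6411, 0.0636, 0.0519]), np.float64(0.0012254366221679425))
tri (array([0.6005, 0.0663, 0.0541]), np.float64(0.0014328865806059945))
rz -0.1 d [-0.2329, 0.2611, 0.0175]
rz -0.1 d [-0.2329, 0.2611, 0.1075]
```

arm_command --delta_rot '[[0, 0, 0], [0, 0, 0], [0, 0, 0], [0, 0, 0], [0, 0, 0], [0, 0, 0], [0, 0, 0], [0, 0, 0], [0, 0, 0], [0, 0, 0], [0, 0, 0], [0, 0, 0]]' --delta_pos '[[-0.023, 0.026, 0], [-0.046, 0.052, 0], [-0.07, 0.078, 0], [-0.093, 0.104, 0], [-0.116, 0.13, 0], [-0.14, 0.157, 0], [-0.163, 0.183, 0], [-0.186, 0.209, 0], [-0.21, 0.235, 0], [-0.233, 0.261, 0.02], [-0.233, 0.261, 0.06], [-0.233, 0.261, 0.09]]' --gripper '[0, 0, 0, 0, 0, 0, 0, 0, 0, 0, 0, 0]' --grip_force 15

```text
time: 8.52
position: [0.6783, 0.1019, 0.076]
tool_rot: [0.017, 1.0, 0.0, 0.001]
ft_force: [-1.1, 0.2, -0.5]
grip_width: 0.0436
grip_force: 0.0
```

```bash
python3 - <<'E'
from arc import *
print(tooly()[:2]); print(status.get_obs()['grip_width'])
delta([(.6772,.099,.030,177.8)])
E
```

```text
(array([0.6783, 0.1019, 0.076 ]), np.float64(178.02148818877583))
0.04357070792917056
rz 0.2 d [0.001, -0.003, 0.046]
```

arm_command --delta_rot '[[0, 0, 0], [0, 0, 0], [0, 0, 0], [0, 0, 0], [0, 0, 0], [0, 0, 0]]' --delta_pos '[[0.001, -0.002, 0], [0.001, -0.002, 0.012], [0.001, -0.002, 0.026], [0.001, -0.002, 0.04], [0.001, -0.002, 0.046], [0.001, -0.002, 0.046]]' --gripper '[0, 0, 0, 0, 0, 0]'

```text
time: 9.02
position: [0.6757, 0.0952, 0.0299]
tool_rot: [0.02, 1.0, 0.0, -0.001]
ft_force: [-0.4, -1.1, -0.2]
grip_width: 0.0435
grip_force: 0.0
```

arm_command --delta_rot '[[0, 0, 0], [0, 0, 0], [0, 0, 0], [0, 0, 0], [0, 0, 0], [0, 0, 0], [0, 0, 0], [0, 0, 0]]' --delta_pos '[[0, 0, 0], [0, 0, 0], [0, 0, 0], [0, 0, 0], [0, 0, 0], [0, 0, 0], [0, 0, 0], [0, 0, 0]]' --gripper '[1, 1, 1, 1, 1, 1, 1, 1]' --grip_force 15

```text
time: 9.68
position: [0.6777, 0.0982, 0.0326]
tool_rot: [0.021, 1.0, 0.002, 0.002]
ft_force: [-0.6, 6.6, 2.9]
grip_width: 0.0216
grip_force: 15.0
```

arm_command --delta_rot '[[0, 0, 0], [0, 0, 0], [0, 0, 0], [0, 0, 0], [0, 0, 0], [0, 0, 0], [0, 0, 0]]' --delta_pos '[[0, 0, -0.005], [0, 0, -0.015], [0, 0, -0.025], [0, 0, -0.035], [0, 0, -0.045], [0, 0, -0.045], [0, 0, -0.045]]' --gripper '[1, 1, 1, 1, 1, 1, 1]'

```text
time: 10.27
position: [0.6773, 0.095, 0.0774]
tool_rot: [0.02, 1.0, -0.0, 0.001]
ft_force: [0.7, 0.2, -0.0]
grip_width: 0.0218
grip_force: 14.9
```

```bash
python3 - <<'E'
from arc import *
print(tooly()[:2]); o=status.get_obs(); print(o['grip_width'],o['ft_force'])
x,y=.6777-.0034,.0982-.0885
delta([(x,y,.075,177.8)])
E
```

```text
(array([0.6773, 0.095 , 0.0774]), np.float64(177.68187149715055))
0.021767977367755917 [ 0.692   0.1692 -0.0234]
rz -0.1 d [-0.0004, -0.0854, 0.0024]
```

arm_command --delta_rot '[[0, 0, 0], [0, 0, 0], [0, 0, 0], [0, 0, 0], [0, 0, 0], [0, 0, 0], [0, 0, 0], [0, 0, 0]]' --delta_pos '[[0, -0.015, 0], [0, -0.03, 0], [0, -0.045, 0], [0, -0.06, 0], [0, -0.075, 0], [0, -0.0855, 0], [0, -0.0855, 0], [0, -0.0855, 0]]' --gripper '[1, 1, 1, 1, 1, 1, 1, 1]'

```text
time: 10.93
position: [0.6732, 0.0089, 0.076]
tool_rot: [0.021, 1.0, 0.0, -0.0]
ft_force: [0.9, -1.0, -0.2]
grip_width: 0.0219
grip_force: 14.9
```

```bash
python3 - <<'E'
from arc import *
print(tooly()[:2]); o=status.get_obs(); print(o['grip_width'],o['ft_force'])
x,y=.6777-.0034,.0982-.0885
delta([(x,y,.033,177.8)])
E
```

```text
(array([0.6732, 0.0089, 0.076 ]), np.float64(177.57849524458638))
0.021868117261845108 [ 0.9287 -1.0346 -0.2087]
rz -0.2 d [-0.0011, 0.0008, 0.043]
```

arm_command --delta_rot '[[0, 0, 0], [0, 0, 0], [0, 0, 0], [0, 0, 0], [0, 0, 0], [0, 0, 0], [0, 0, 0], [0, 0, 0]]' --delta_pos '[[-0.0005, 0.0008, 0.008], [-0.0005, 0.0008, 0.016], [-0.0005, 0.0008, 0.022], [-0.0005, 0.0008, 0.028], [-0.0005, 0.0008, 0.034], [-0.0005, 0.0008, 0.04], [-0.0005, 0.0008, 0.043], [-0.0005, 0.0008, 0.043]]' --gripper '[1, 1, 1, 1, 1, 1, 1, 1]'

```text
time: 11.6
position: [0.6733, 0.0114, 0.033]
tool_rot: [0.02, 1.0, 0.0, -0.001]
ft_force: [-1.1, 0.5, 0.0]
grip_width: 0.0217
grip_force: 15.0
```

Down without force. I release, rise, and press nothing more until I've looked.

arm_command --delta_rot '[[0, 0, 0], [0, 0, 0], [0, 0, 0], [0, 0, 0], [0, 0, 0], [0, 0, 0], [0, 0, 0], [0, 0, 0], [0, 0, 0], [0, 0, 0], [0, 0, 0], [0, 0, 0]]' --delta_pos '[[0, 0, 0.0015], [0, 0, 0.0015], [0, 0, 0.0], [0, 0, 0.0], [0, 0, 0], [0, 0, -0.02], [0, 0, -0.05], [0, 0, -0.09], [0.03, 0, -0.12], [0.07, -0.02, -0.12], [0.1, -0.06, -0.12], [0.13, -0.09, -0.12]]' --gripper '[1, 1, 0.2, 0.2, 0.2, 0.2, 0.2, 0, -0.2, -0.2, -0.2, -0.2]'

```text
time: 12.6
position: [0.5483, -0.0656, 0.1539]
tool_rot: [0.019, 1.0, -0.001, 0.001]
ft_force: [0.4, -0.9, -0.4]
grip_width: 0.0511
grip_force: 0.0
```

```bash
python3 - <<'E'
from arc import *
print(tooly()[:2]); t=shot('top'); s=shot('scene')
a=cv2.resize(t['pixels'][150:220,260:390],None,fx=3,fy=3,interpolation=cv2.INTER_CUBIC)
b=cv2.resize(s['pixels'][140:270,240:370],None,fx=3,fy=3,interpolation=cv2.INTER_CUBIC)
cv2.imwrite('pics/c5.png',np.vstack([a,b]))
for c in(t,s): print([(b[0].tolist(),b[1]) for b in blobs(c['pixels'],'red') if 230<b[0][0]<450 and 120<b[0][1]<300])
E
```

```text
(array([ 0.5483, -0.0656,  0.1539]), np.float64(177.86121540438182))
[([414.0, 152.6], 115), ([361.9, 165.1], 82), ([433.0, 250.7], 28)]
[([328.0, 157.4], 61), ([309.7, 181.9], 50), ([398.8, 184.6], 59), ([238.9, 196.8], 39)]
```

View pics/c5.png

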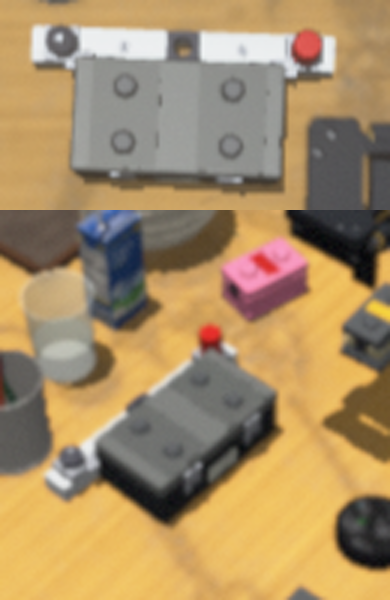

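The red knob sits on the ear at crop (307,46), the bush is empty, and the case lies flush with the rail. Next I check the knob's height and locate the boxes.

```bash
cat >> h.py <<'E'
def swatch(c,col,win=(200,460,195,310),z=.04):
    im=c['pixels']; h=cv2.cvtColor(im,cv2.COLOR_BGR2HSV); m=np.zeros(im.shape[:2],np.uint8)
    H=dict(HUE,violet=[(122,150)],yellow=[(18,26)]); smin={'violet':70,'yellow':150}.get(col,110)
    for a,b in H[col]: m|=cv2.inRange(h,(a,smin,40),(b,255,255))
    n,l,s,ce=cv2.connectedComponentsWithStats(m); r=[]
    for i in range(1,n):
        if 60<s[i,4]<200 and win[0]<ce[i][0]<win[1] and win[2]<ce[i][1]<win[3]:
            v,u=np.nonzero(l==i); P=np.array([onz(c,a,b,z)[:2] for a,b in zip(u,v)]); e,V=np.linalg.eigh(np.cov(P.T)); d=V[:,1]
            r.append((onz(c,*ce[i],z)[:2].round(4),int(s[i,4]),'short-axis(box y) dir deg',round(float(np.degrees(np.arctan2(d[1],d[0])))%180,1)))
    return r
E
python3 - <<'E'
from arc import *
t=shot('top');s=shot('scene')
print(tri(t,(361.9,165.1),s,(309.7,181.9)))
for z in(.041,.055,.065): print(z,proj(s,[.6733,.0105,z]),proj(t,[.6733,.0105,z]))
for k in('red','yellow','blue','violet'): print(k,swatch(t,k))
E
```

```text
(array([0.6739, 0.0114, 0.0428]), np.float64(0.001983791776400626))
0.041 (np.float64(310.44767505663805), np.float64(182.31250096203755)) (np.float64(362.01338558241196), np.float64(165.1542496484341))
0.055 (np.float64(310.3065135486038), np.float64(178.74535202521366)) (np.float64(362.5353576537755), np.float64(163.78487934728318))
0.065 (np.float64(310.2043247188454), np.float64(176.16304201376522)) (np.float64(362.9182479329375), np.float64(162.78038388545875))
red []
yellow []
blue [(array([0.4319, 0.3157]), 104, 'short-axis(box y) dir deg', 177.5), (array([0.4289, 0.0006]), 74, 'short-axis(box y) dir deg', 93.7)]
violet [(array([0.4181, 0.2117]), 118, 'short-axis(box y) dir deg', 3.1)]
```

```bash
python3 - <<'E'
from arc import *
delta([(.418,.211,.13,91),(.418,.211,.008,91)])
E
```

```text
rz 86.6 d [0.1426, 0.2715, 0.0232]
rz 86.6 d [0.1426, 0.2715, 0.1452]
```

arm_command --delta_rot '[[0, 0, 7], [0, 0, 14], [0, 0, 21], [0, 0, 28], [0, 0, 35], [0, 0, 42], [0, 0, 49], [0, 0, 56], [0, 0, 63], [0, 0, 70], [0, 0, 77], [0, 0, 84]]' --delta_pos '[[0.013, 0.025, 0], [0.026, 0.05, 0], [0.039, 0.075, 0], [0.052, 0.1, 0], [0.065, 0.125, 0], [0.078, 0.15, 0], [0.091, 0.175, 0], [0.104, 0.2, 0], [0.117, 0.225, 0.005], [0.13, 0.25, 0.01], [0.1426, 0.2715, 0.02], [0.1426, 0.2715, 0.023]]' --gripper '[-0.6, -0.6, -0.6, -0.6, -0.6, -0.6, -0.6, -0.6, -0.6, -0.6, -0.6, -0.6]'

```text
time: 13.8
position: [0.4151, 0.2159, 0.129]
tool_rot: [0.684, 0.729, -0.0, -0.001]
ft_force: [-1.0, -0.5, -0.8]
grip_width: 0.0695
grip_force: 0.0
```

arm_command --delta_rot '[[0, 0, 2.6], [0, 0, 2.6], [0, 0, 2.6], [0, 0, 2.6], [0, 0, 2.6]]' --delta_pos '[[0, 0, 0.01], [0, 0, 0.04], [0, 0, 0.06], [0, 0, 0.06], [0, 0, 0.06]]' --gripper '[-0.6, -0.6, -0.6, -0.6, -0.6]'

```text
time: 14.22
position: [0.4175, 0.2126, 0.0692]
tool_rot: [0.7, 0.714, -0.001, -0.001]
ft_force: [0.1, -0.4, 0.5]
grip_width: 0.0696
grip_force: 0.0
```

```bash
python3 - <<'E'
from arc import *
print(tooly()[:2],status.get_obs()['grip_width']); delta([(.418,.211,.008,91)])
E
```

```text
(array([0.4175, 0.2126, 0.0692]), np.float64(91.175857057754)) 0.06964552212519227
rz 0.2 d [-0.0016, 0.0004, 0.0612]
```

arm_command --delta_rot '[[0, 0, 0], [0, 0, 0], [0, 0, 0], [0, 0, 0], [0, 0, 0], [0, 0, 0], [0, 0, 0], [0, 0, 0], [0, 0, 0], [0, 0, 0], [0, 0, 0], [0, 0, 0]]' --delta_pos '[[-0.001, 0, 0.02], [-0.001, 0, 0.04], [-0.001, 0, 0.055], [-0.001, 0, 0.06], [-0.001, 0, 0.06], [-0.001, 0, 0.06], [-0.001, 0, 0.06], [-0.001, 0, 0.06], [-0.001, 0, 0.06], [-0.001, 0, 0.06], [-0.001, 0, 0.06], [-0.001, 0, 0.06]]' --gripper '[-0.6, -0.6, -0.6, -0.6, -0.6, 1, 1, 1, 1, 1, 1, 1]' --grip_force 15

```text
time: 15.22
position: [0.4186, 0.2109, 0.0108]
tool_rot: [0.7, 0.714, 0.001, 0.001]
ft_force: [0.1, -1.2, 6.9]
grip_width: 0.046
grip_force: 15.0
```

```bash
python3 - <<'E'
from arc import *
print(tooly()[:2],status.get_obs()['grip_width']); delta([(.418,.211,.13,91),(.6226,.1398,.13,177.7)])
E
```

```text
(array([0.4186, 0.2109, 0.0108]), np.float64(91.09717110920282)) 0.045968356118783575
rz 0.1 d [0.0002, -0.0006, -0.1192]
rz -86.6 d [-0.0749, 0.2026, -0.1192]
```

arm_command --delta_rot '[[0, 0, 0], [0, 0, 0], [0, 0, 0], [0, 0, -7], [0, 0, -14], [0, 0, -21], [0, 0, -28], [0, 0, -35], [0, 0, -42], [0, 0, -49], [0, 0, -56], [0, 0, -63]]' --delta_pos '[[0, 0, -0.025], [0, 0, -0.06], [0, 0, -0.095], [-0.006, 0.016, -0.12], [-0.012, 0.033, -0.12], [-0.018, 0.05, -0.12], [-0.024, 0.067, -0.12], [-0.03, 0.084, -0.12], [-0.037, 0.1, -0.12], [-0.044, 0.12, -0.12], [-0.05, 0.135, -0.12], [-0.056, 0.15, -0.12]]' --gripper '[1, 1, 1, 1, 1, 1, 1, 1, 1, 1, 1, 1]'

```text
time: 16.22
position: [0.5684, 0.157, 0.1294]
tool_rot: [0.221, 0.975, -0.0, -0.001]
ft_force: [-0.4, 0.5, -1.3]
grip_width: 0.0458
grip_force: 15.0
```

```bash
python3 - <<'E'
from arc import *
print(tooly()[:2],status.get_obs()['grip_width']); delta([(.6226,.1398,.10,177.7)])
E
```

```text
(array([0.5684, 0.157 , 0.1294]), np.float64(154.42626366106998)) 0.04580547704843197
rz -23.3 d [-0.0563, 0.0079, 0.0294]
```

arm_command --delta_rot '[[0, 0, -6], [0, 0, -12], [0, 0, -18], [0, 0, -23.3], [0, 0, -23.3], [0, 0, -23.3], [0, 0, -23.3]]' --delta_pos '[[-0.015, 0.002, 0], [-0.03, 0.004, 0], [-0.045, 0.006, 0], [-0.0563, 0.0079, 0.01], [-0.0563, 0.0079, 0.025], [-0.0563, 0.0079, 0.029], [-0.0563, 0.0079, 0.029]]' --gripper '[1, 1, 1, 1, 1, 1, 1]'

```text
time: 16.8
position: [0.62, 0.1398, 0.0988]
tool_rot: [0.023, 1.0, -0.0, -0.003]
ft_force: [-1.0, 0.9, -1.6]
grip_width: 0.046
grip_force: 15.0
```

```bash
python3 - <<'E'
from arc import *
print(tooly()[:2],status.get_obs()['grip_width']); delta([(.6226,.1398,.066,177.7)])
E
```

```text
(array([0.62  , 0.1398, 0.0988]), np.float64(177.36559918914588)) 0.046041063848658914
rz -0.3 d [-0.0026, 0.0001, 0.0328]
```

arm_command --delta_rot '[[0, 0, 0], [0, 0, 0], [0, 0, 0], [0, 0, 0], [0, 0, 0], [0, 0, 0], [0, 0, 0], [0, 0, 0]]' --delta_pos '[[-0.0015, 0, 0.007], [-0.0015, 0, 0.014], [-0.0015, 0, 0.02], [-0.0015, 0, 0.025], [-0.0015, 0, 0.029], [-0.0015, 0, 0.032], [-0.0015, 0, 0.033], [-0.0015, 0, 0.033]]' --gripper '[1, 1, 1, 1, 1, 1, 1, 1]'

```text
time: 17.47
position: [0.6239, 0.14, 0.0678]
tool_rot: [0.023, 1.0, -0.0, -0.0]
ft_force: [0.8, 0.2, -1.8]
grip_width: 0.046
grip_force: 15.0
```

```bash
python3 - <<'E'
from arc import *
o=status.get_obs();print(tooly()[:2],o['grip_width'],o['ft_force'],o['moment'])
E
```

```text
(array([0.6239, 0.14  , 0.0678]), np.float64(177.40028421845182)) 0.04595541582442081 [ 0.7898  0.2338 -1.7667] [ 0.1499 -0.1226  0.0301]
```

arm_command --delta_rot '[[0, 0, 0], [0, 0, 0], [0, 0, 0]]' --delta_pos '[[0, 0, 0.002], [0, 0, 0.003], [0, 0, 0.003]]' --gripper '[1, 1, 1]'

```text
time: 17.72
position: [0.6245, 0.14, 0.0659]
tool_rot: [0.023, 1.0, 0.0, 0.001]
ft_force: [-1.1, 0.1, 2.0]
grip_width: 0.0461
grip_force: 15.0
```

Seated, and contact carries the weight. I release with a partial opening, rise, and move off towards the blue box.

arm_command --delta_rot '[[0, 0, 0], [0, 0, 0], [0, 0, 0], [0, 0, 0], [0, 0, 0], [0, 0, 0], [0, 0, 0], [0, 0, 0], [0, 0, 0], [0, 0, 0], [0, 0, 0], [0, 0, 0]]' --delta_pos '[[0, 0, 0], [0, 0, 0], [0, 0, 0], [0, 0, 0], [0, 0, -0.02], [0, 0, -0.05], [0, 0, -0.08], [0.03, 0.01, -0.1], [0.06, 0.03, -0.1], [0.1, 0.06, -0.1], [0.135, 0.09, -0.1], [0.16, 0.12, -0.1]]' --gripper '[-0.35, -0.35, -0.35, -0.35, -0.35, -0.35, -0.35, -0.35, -0.35, -0.35, -0.35, -0.35]'

```text
time: 18.72
position: [0.4738, 0.2595, 0.1653]
tool_rot: [0.024, 1.0, -0.0, -0.0]
ft_force: [0.1, 0.6, 0.1]
grip_width: 0.0588
grip_force: 0.0
```

```bash
python3 - <<'E'
from arc import *
print(tooly()[:2],status.get_obs()['grip_width']); t=shot('top'); s=shot('scene')
a=cv2.resize(t['pixels'][130:310,200:460],None,fx=2,fy=2,interpolation=cv2.INTER_CUBIC)
b=cv2.resize(s['pixels'][160:290,235:385],None,fx=2,fy=2,interpolation=cv2.INTER_CUBIC)
b=cv2.copyMakeBorder(b,0,360-b.shape[0] if b.shape[0]<360 else 0,0,0,cv2.BORDER_CONSTANT)
cv2.imwrite('pics/c6.png',np.hstack([a,b[:360]])[:, :800])
for k in('red','yellow','blue','violet'): print(k,swatch(t,k,(200,460,130,310)))
print(swatch(t,'violet',(200,460,130,220),.095))
E
```

```text
(array([0.4738, 0.2595, 0.1653]), np.float64(177.30201588579166)) 0.058784764000707715
red [(array([ 0.6994, -0.1025]), 119, 'short-axis(box y) dir deg', 163.5), (array([0.6737, 0.0107]), 82, 'short-axis(box y) dir deg', 162.3), (array([ 0.4775, -0.1375]), 120, 'short-axis(box y) dir deg', 13.8)]
yellow []
blue [(array([0.4285, 0.0011]), 65, 'short-axis(box y) dir deg', 93.6)]
violet [(array([0.6298, 0.1434]), 113, 'short-axis(box y) dir deg', 85.4)]
[(array([0.6209, 0.1398]), 113, 'short-axis(box y) dir deg', 85.4)]
```

View pics/c6.png

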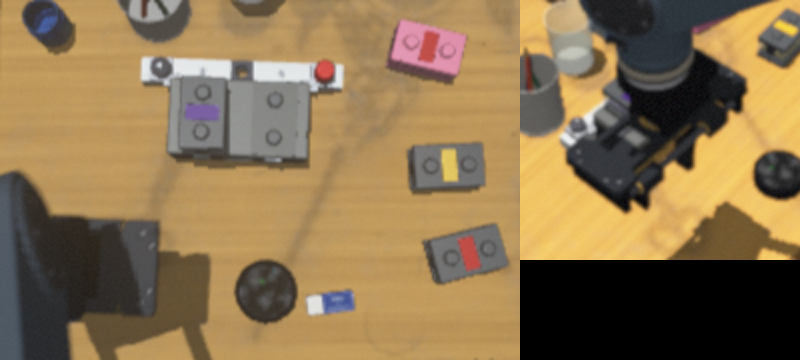

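The violet box sits on the post-side place at crop (203,112), level. The other boxes are unmoved, except blue, which the arm hides from above. I check blue in the scene view.

```bash
python3 - <<'E'
from arc import *
s=shot('scene')
print([(b[0].tolist(),b[1]) for b in blobs(s['pixels'],'blue') if b[0][1]>200])
delta([(.432,.315,.13,88.5),(.432,.315,.008,88.5)])
E
```

```text
[([385.9, 230.4], 49), ([213.2, 238.2], 196), ([304.6, 307.1], 104)]
rz 89.2 d [0.0437, 0.052, 0.0352]
rz 89.2 d [0.0437, 0.052, 0.1572]
```

Blue is unmoved.

arm_command --delta_rot '[[0, 0, 7], [0, 0, 14], [0, 0, 21], [0, 0, 28], [0, 0, 35], [0, 0, 42], [0, 0, 49], [0, 0, 56], [0, 0, 63], [0, 0, 70], [0, 0, 77], [0, 0, 84]]' --delta_pos '[[0.01, 0.01, 0], [0.02, 0.02, 0], [0.03, 0.03, 0], [0.04, 0.045, 0], [0.0437, 0.052, 0], [0.0437, 0.052, 0], [0.0437, 0.052, 0], [0.0437, 0.052, 0], [0.0437, 0.052, 0.01], [0.0437, 0.052, 0.02], [0.0437, 0.052, 0.03], [0.0437, 0.052, 0.035]]' --gripper '[-0.6, -0.6, -0.6, -0.6, -0.6, -0.6, -0.6, -0.6, -0.6, -0.6, -0.6, -0.6]'

```text
time: 19.87
position: [0.4361, 0.3123, 0.129]
tool_rot: [0.689, 0.725, -0.0, 0.0]
ft_force: [-0.9, -0.0, -0.0]
grip_width: 0.0697
grip_force: 0.0
```

arm_command --delta_rot '[[0, 0, 5], [0, 0, 5.2], [0, 0, 5.2], [0, 0, 5.2], [0, 0, 5.2], [0, 0, 5.2]]' --delta_pos '[[0, 0, 0.01], [0, 0, 0.04], [0, 0, 0.06], [0, 0, 0.06], [0, 0, 0.06], [0, 0, 0.06]]' --gripper '[-0.6, -0.6, -0.6, -0.6, -0.6, -0.6]'

```text
time: 20.37
position: [0.4363, 0.3132, 0.0707]
tool_rot: [0.718, 0.696, 0.001, 0.0]
ft_force: [0.4, 0.5, 0.4]
grip_width: 0.0695
grip_force: 0.0
```

```bash
python3 - <<'E'
from arc import *
print(tooly()[:2],status.get_obs()['grip_width']); delta([(.432,.315,.0085,88.5)])
E
```

```text
(array([0.4363, 0.3132, 0.0707]), np.float64(88.14770004261062)) 0.06954568218631837
rz -0.4 d [0.0016, -0.0043, 0.0622]
```

arm_command --delta_rot '[[0, 0, 0], [0, 0, 0], [0, 0, 0], [0, 0, 0], [0, 0, 0], [0, 0, 0], [0, 0, 0], [0, 0, 0], [0, 0, 0], [0, 0, 0], [0, 0, 0], [0, 0, 0]]' --delta_pos '[[0.001, -0.003, 0.02], [0.001, -0.003, 0.04], [0.001, -0.003, 0.055], [0.001, -0.003, 0.06], [0.001, -0.003, 0.061], [0.001, -0.003, 0.061], [0.001, -0.003, 0.061], [0.001, -0.003, 0.061], [0.001, -0.003, 0.061], [0.001, -0.003, 0.061], [0.001, -0.003, 0.061], [0.001, -0.003, 0.061]]' --gripper '[-0.6, -0.6, -0.6, -0.6, -0.6, 1, 1, 1, 1, 1, 1, 1]' --grip_force 15

```text
time: 21.37
position: [0.4326, 0.3147, 0.0099]
tool_rot: [0.718, 0.696, 0.001, 0.0]
ft_force: [0.1, -0.1, 6.4]
grip_width: 0.0461
grip_force: 15.0
```

```bash
python3 - <<'E'
from arc import *
o=status.get_obs();print(tooly()[:2],o['grip_width'],o['ft_force']); delta([(.6195,.0641,.14,177.7)])
E
```

```text
(array([0.4326, 0.3147, 0.0099]), np.float64(88.20243996732559)) 0.046113725731519006 [ 0.1313 -0.1263  6.3605]
rz -89.5 d [-0.2446, 0.1947, -0.1301]
```

arm_command --delta_rot '[[0, 0, 0], [0, 0, 0], [0, 0, 0], [0, 0, -7], [0, 0, -14], [0, 0, -21], [0, 0, -28], [0, 0, -35], [0, 0, -42], [0, 0, -49], [0, 0, -56], [0, 0, -63]]' --delta_pos '[[0, 0, -0.025], [0, 0, -0.06], [0, 0, -0.1], [-0.02, 0.012, -0.135], [-0.045, 0.03, -0.15], [-0.07, 0.05, -0.15], [-0.095, 0.07, -0.15], [-0.12, 0.09, -0.15], [-0.145, 0.11, -0.15], [-0.17, 0.13, -0.15], [-0.195, 0.15, -0.15], [-0.22, 0.17, -0.15]]' --gripper '[1, 1, 1, 1, 1, 1, 1, 1, 1, 1, 1, 1]'

```text
time: 22.37
position: [0.5945, 0.0879, 0.1583]
tool_rot: [0.246, 0.969, -0.0, -0.001]
ft_force: [0.1, 0.1, -3.0]
grip_width: 0.0456
grip_force: 15.0
```

```bash
python3 - <<'E'
from arc import *
o=status.get_obs();print(tooly()[:2],o['grip_width'],o['ft_force']); delta([(.6195,.0641,.1,177.7)])
E
```

```text
(array([0.5945, 0.0879, 0.1583]), np.float64(151.53703634046303)) 0.045639869948111075 [ 0.0645  0.1345 -3.0079]
rz -26.2 d [-0.0333, -0.009, 0.0583]
```

arm_command --delta_rot '[[0, 0, -6], [0, 0, -12], [0, 0, -18], [0, 0, -24], [0, 0, -26.2], [0, 0, -26.2], [0, 0, -26.2], [0, 0, -26.2], [0, 0, -26.2]]' --delta_pos '[[-0.01, -0.002, 0], [-0.02, -0.005, 0], [-0.03, -0.008, 0], [-0.0333, -0.009, 0], [-0.0333, -0.009, 0.02], [-0.0333, -0.009, 0.04], [-0.0333, -0.009, 0.058], [-0.0333, -0.009, 0.058], [-0.0333, -0.009, 0.058]]' --gripper '[1, 1, 1, 1, 1, 1, 1, 1, 1]'

```text
time: 23.12
position: [0.618, 0.0654, 0.0995]
tool_rot: [0.023, 1.0, 0.0, -0.002]
ft_force: [-0.2, 0.4, -1.6]
grip_width: 0.0461
grip_force: 15.0
```

```bash
python3 - <<'E'
from arc import *
o=status.get_obs();print(tooly()[:2],o['grip_width'],o['ft_force']); delta([(.6195,.0641,.065,177.6)])
E
```

```text
(array([0.618 , 0.0654, 0.0995]), np.float64(177.3987959248941)) 0.046144055322992795 [-0.1615  0.4392 -1.5963]
rz -0.2 d [-0.0015, -0.0012, 0.0345]
```

arm_command --delta_rot '[[0, 0, 0], [0, 0, 0], [0, 0, 0], [0, 0, 0], [0, 0, 0], [0, 0, 0], [0, 0, 0], [0, 0, 0], [0, 0, 0]]' --delta_pos '[[-0.001, -0.0008, 0.007], [-0.001, -0.0008, 0.014], [-0.001, -0.0008, 0.02], [-0.001, -0.0008, 0.025], [-0.001, -0.0008, 0.029], [-0.001, -0.0008, 0.032], [-0.001, -0.0008, 0.034], [-0.001, -0.0008, 0.036], [-0.001, -0.0008, 0.036]]' --gripper '[1, 1, 1, 1, 1, 1, 1, 1, 1]'

```text
time: 23.87
position: [0.621, 0.0644, 0.0651]
tool_rot: [0.023, 1.0, -0.0, 0.0]
ft_force: [0.8, -0.2, -1.5]
grip_width: 0.0457
grip_force: 15.0
```

arm_command --delta_rot '[[0, 0, 0], [0, 0, 0], [0, 0, 0]]' --delta_pos '[[0, 0, 0.001], [0, 0, 0.002], [0, 0, 0.002]]' --gripper '[1, 1, 1]'

```text
time: 24.12
position: [0.6212, 0.0644, 0.0649]
tool_rot: [0.023, 1.0, -0.0, 0.001]
ft_force: [-2.0, 0.2, 6.5]
grip_width: 0.0462
grip_force: 15.0
```

Seated. I release, rise, and back off to the front so both views are clear of the yellow and red boxes.

arm_command --delta_rot '[[0, 0, 0], [0, 0, 0], [0, 0, 0], [0, 0, 0], [0, 0, 0], [0, 0, 0], [0, 0, 0], [0, 0, 0], [0, 0, 0], [0, 0, 0], [0, 0, 0], [0, 0, 0]]' --delta_pos '[[0, 0, 0], [0, 0, 0], [0, 0, 0], [0, 0, 0], [0, 0, -0.02], [0, 0, -0.05], [0, 0, -0.08], [0.03, 0, -0.1], [0.06, 0, -0.1], [0.1, 0, -0.1], [0.14, 0, -0.1], [0.17, 0, -0.1]]' --gripper '[-0.35, -0.35, -0.35, -0.35, -0.35, -0.35, -0.35, -0.35, -0.6, -0.6, -0.6, -0.6]'

```text
time: 25.12
position: [0.4467, 0.0725, 0.1629]
tool_rot: [0.023, 1.0, 0.0, -0.002]
ft_force: [0.1, -0.1, -0.1]
grip_width: 0.0687
grip_force: 0.0
```

```bash
python3 - <<'E'
from arc import *
print(tooly()[:2],status.get_obs()['grip_width']); t=shot('top')
cv2.imwrite('pics/c7.png',cv2.resize(t['pixels'][130:310,200:460],None,fx=3,fy=3,interpolation=cv2.INTER_CUBIC))
for k in('red',): print(k,swatch(t,k))
for k in('violet','blue'): print(k,swatch(t,k,(200,460,140,230),.095))
E
```

```text
(array([0.4467, 0.0725, 0.1629]), np.float64(177.4155963116031)) 0.06874461471879692
red [(array([ 0.4775, -0.1375]), 120, 'short-axis(box y) dir deg', 13.8)]
violet [(array([0.6209, 0.1398]), 113, 'short-axis(box y) dir deg', 85.4)]
blue [(array([0.6173, 0.0647]), 105, 'short-axis(box y) dir deg', 87.4)]
```

View pics/c7.png

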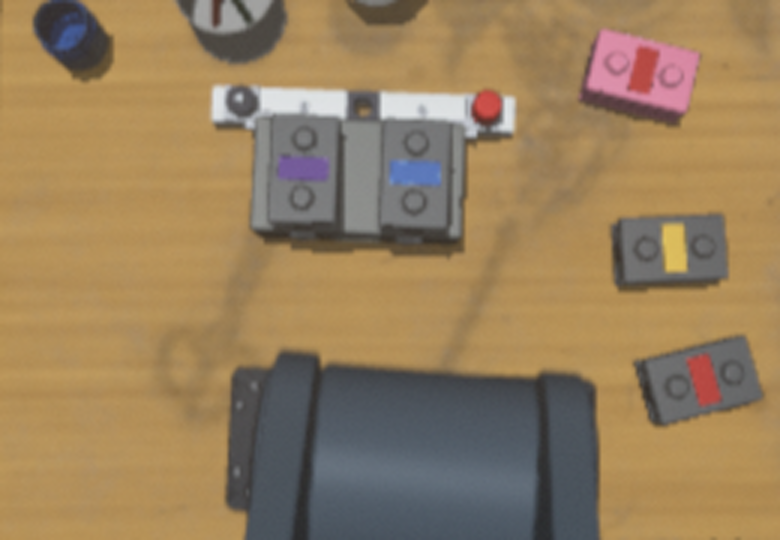

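The violet box at (303,168) and the blue box at (415,172) sit square on the lid. The yellow box at (675,247) and the red box at (704,380) are unmoved. Yellow is next.

```bash
python3 - <<'E'
from arc import *
delta([(.570,-.1195,.13,91.5)])
E
```

```text
rz 86.0 d [-0.1399, -0.187, 0.032]
```

arm_command --delta_rot '[[0, 0, 7], [0, 0, 14], [0, 0, 21], [0, 0, 28], [0, 0, 35], [0, 0, 42], [0, 0, 49], [0, 0, 56], [0, 0, 63], [0, 0, 70], [0, 0, 77], [0, 0, 84]]' --delta_pos '[[-0.014, -0.019, 0], [-0.028, -0.038, 0], [-0.042, -0.057, 0], [-0.056, -0.075, 0], [-0.07, -0.094, 0], [-0.084, -0.112, 0], [-0.098, -0.131, 0], [-0.112, -0.15, 0], [-0.126, -0.169, 0.01], [-0.1399, -0.187, 0.02], [-0.1399, -0.187, 0.03], [-0.1399, -0.187, 0.032]]' --gripper '[-0.6, -0.6, -0.6, -0.6, -0.6, -0.6, -0.6, -0.6, -0.6, -0.6, -0.6, -0.6]'

```text
time: 26.17
position: [0.5822, -0.1224, 0.1291]
tool_rot: [0.689, 0.725, -0.0, -0.001]
ft_force: [-0.6, 0.1, 0.1]
grip_width: 0.0698
grip_force: 0.0
```

arm_command --delta_rot '[[0, 0, 2], [0, 0, 2], [0, 0, 2], [0, 0, 2], [0, 0, 2], [0, 0, 2]]' --delta_pos '[[0, 0, 0.01], [0, 0, 0.04], [0, 0, 0.06], [0, 0, 0.06], [0, 0, 0.06], [0, 0, 0.06]]' --gripper '[-0.6, -0.6, -0.6, -0.6, -0.6, -0.6]'

```text
time: 26.67
position: [0.5829, -0.1213, 0.0718]
tool_rot: [0.698, 0.716, 0.0, 0.001]
ft_force: [0.3, -0.4, 0.6]
grip_width: 0.0693
grip_force: 0.0
```

```bash
python3 - <<'E'
from arc import *
print(tooly()[:2],status.get_obs()['grip_width']); delta([(.570,-.1195,.0085,91.5)])
E
```

```text
(array([ 0.5829, -0.1213,  0.0718]), np.float64(91.40229307812452)) 0.06932448005719724
rz -0.1 d [0.0021, -0.0128, 0.0633]
```

arm_command --delta_rot '[[0, 0, 0], [0, 0, 0], [0, 0, 0], [0, 0, 0]]' --delta_pos '[[0.001, -0.007, 0], [0.0015, -0.0125, 0], [0.0015, -0.0125, 0.01], [0.0015, -0.0125, 0.01]]' --gripper '[-0.6, -0.6, -0.6, -0.6]'

```text
time: 27.0
position: [0.5683, -0.1195, 0.0604]
tool_rot: [0.699, 0.716, -0.0, -0.001]
ft_force: [0.1, -0.5, -0.0]
grip_width: 0.0693
grip_force: 0.0
```

```bash
python3 - <<'E'
from arc import *
t=shot('top'); s=shot('scene')
print([(b[0].tolist(),b[1]) for b in blobs(s['pixels'],'red') if b[0][1]>150])
print(tooly()[:2],status.get_obs()['grip_width']); delta([(.570,-.1195,.0085,91.5)])
E
```

```text
[([195.2, 152.3], 44), ([328.0, 157.5], 60), ([310.8, 179.4], 12), ([398.9, 184.6], 58), ([238.9, 196.9], 40)]
(array([ 0.5692, -0.1197,  0.0609]), np.float64(91.39406873182257)) 0.0693756432563083
rz -0.1 d [0.0002, 0.0008, 0.0524]
```

arm_command --delta_rot '[[0, 0, 0], [0, 0, 0], [0, 0, 0], [0, 0, 0], [0, 0, 0], [0, 0, 0], [0, 0, 0], [0, 0, 0], [0, 0, 0], [0, 0, 0], [0, 0, 0], [0, 0, 0]]' --delta_pos '[[0, 0, 0.02], [0, 0, 0.04], [0, 0, 0.048], [0, 0, 0.052], [0, 0, 0.052], [0, 0, 0.052], [0, 0, 0.052], [0, 0, 0.052], [0, 0, 0.052], [0, 0, 0.052], [0, 0, 0.052], [0, 0, 0.052]]' --gripper '[-0.6, -0.6, -0.6, -0.6, -0.6, 1, 1, 1, 1, 1, 1, 1]' --grip_force 15

```text
time: 28.1
position: [0.5704, -0.1201, 0.0098]
tool_rot: [0.698, 0.716, 0.0, 0.001]
ft_force: [0.5, -0.4, 3.1]
grip_width: 0.0458
grip_force: 15.0
```

```bash
python3 - <<'E'
from arc import *
o=status.get_obs();print(tooly()[:2],o['grip_width'],o['ft_force']); delta([(.6205,.0645,.17,177.6)])
E
```

```text
(array([ 0.5704, -0.1201,  0.0098]), np.float64(91.39860802683134)) 0.04580272517039388 [ 0.5465 -0.4106  3.0707]
rz -86.2 d [0.1833, 0.0546, -0.1602]
```

arm_command --delta_rot '[[0, 0, 0], [0, 0, 0], [0, 0, 0], [0, 0, -7], [0, 0, -14], [0, 0, -21], [0, 0, -28], [0, 0, -35], [0, 0, -42], [0, 0, -49], [0, 0, -56], [0, 0, -63]]' --delta_pos '[[0, 0, -0.025], [0, 0, -0.06], [0, 0, -0.1], [0.01, 0.003, -0.14], [0.03, 0.009, -0.16], [0.05, 0.015, -0.16], [0.07, 0.021, -0.16], [0.09, 0.027, -0.16], [0.11, 0.033, -0.16], [0.13, 0.039, -0.16], [0.15, 0.045, -0.16], [0.17, 0.05, -0.16]]' --gripper '[1, 1, 1, 1, 1, 1, 1, 1, 1, 1, 1, 1]'

```text
time: 29.1
position: [0.6145, 0.0524, 0.1682]
tool_rot: [0.219, 0.976, -0.0, -0.001]
ft_force: [-0.1, 0.5, -2.5]
grip_width: 0.0457
grip_force: 15.0
```

arm_command --delta_rot '[[0, 0, -6], [0, 0, -12], [0, 0, -18], [0, 0, -22], [0, 0, -22], [0, 0, -22]]' --delta_pos '[[0, 0, 0], [0, 0, 0], [0, 0, 0], [0, 0, 0], [0, 0, 0], [0, 0, 0]]' --gripper '[1, 1, 1, 1, 1, 1]'

```text
time: 29.6
position: [0.6145, 0.0514, 0.1683]
tool_rot: [0.032, 0.999, 0.0, -0.001]
ft_force: [-0.4, 0.3, -1.6]
grip_width: 0.0458
grip_force: 15.0
```

```bash
python3 - <<'E'
from arc import *
o=status.get_obs();print(tooly()[:2],o['grip_width'],o['ft_force']); delta([(.6205,.0645,.13,177.6)])
E
```

```text
(array([0.6145, 0.0514, 0.1683]), np.float64(176.29108178465313)) 0.04579936538489207 [-0.3604  0.3195 -1.6166]
rz -1.3 d [-0.0051, 0.0134, 0.0383]
```

arm_command --delta_rot '[[0, 0, -1.2], [0, 0, -1.2], [0, 0, -1.2], [0, 0, -1.2], [0, 0, -1.2], [0, 0, -1.2]]' --delta_pos '[[-0.005, 0.0134, 0], [-0.005, 0.0134, 0.01], [-0.005, 0.0134, 0.025], [-0.005, 0.0134, 0.035], [-0.005, 0.0134, 0.035], [-0.005, 0.0134, 0.035]]' --gripper '[1, 1, 1, 1, 1, 1]'

```text
time: 30.1
position: [0.6204, 0.0646, 0.1328]
tool_rot: [0.021, 1.0, 0.0, -0.001]
ft_force: [-0.0, -1.0, -0.7]
grip_width: 0.0458
grip_force: 15.0
```

```bash
python3 - <<'E'
from arc import *
t=shot('top')
o=status.get_obs();print(tooly()[:2],o['grip_width'],o['ft_force']); delta([(.6205,.0645,.105,177.6)])
E
```

```text
(array([0.6212, 0.0645, 0.1337]), np.float64(177.58861946270244)) 0.04612069341178357 [ 0.4868  0.352  -0.7242]
rz -0.0 d [0.0007, 0.0, 0.0287]
```

arm_command --delta_rot '[[0, 0, 0], [0, 0, 0], [0, 0, 0], [0, 0, 0], [0, 0, 0], [0, 0, 0], [0, 0, 0], [0, 0, 0]]' --delta_pos '[[0, 0, 0.007], [0, 0, 0.014], [0, 0, 0.019], [0, 0, 0.023], [0, 0, 0.026], [0, 0, 0.029], [0, 0, 0.0305], [0, 0, 0.0305]]' --gripper '[1, 1, 1, 1, 1, 1, 1, 1]'

```text
time: 30.82
position: [0.6211, 0.0643, 0.1046]
tool_rot: [0.021, 1.0, -0.0, -0.0]
ft_force: [-2.2, 0.6, 4.0]
grip_width: 0.0458
grip_force: 15.0
```

arm_command --delta_rot '[[0, 0, 0], [0, 0, 0], [0, 0, 0], [0, 0, 0], [0, 0, 0], [0, 0, 0], [0, 0, 0], [0, 0, 0], [0, 0, 0], [0, 0, 0], [0, 0, 0], [0, 0, 0]]' --delta_pos '[[0, 0, 0], [0, 0, 0], [0, 0, 0], [0, 0, 0], [0, 0, -0.02], [0, 0, -0.05], [0, 0, -0.07], [0.03, 0, -0.08], [0.07, 0, -0.08], [0.11, 0, -0.08], [0.15, 0, -0.08], [0.17, 0, -0.08]]' --gripper '[-0.35, -0.35, -0.35, -0.35, -0.35, -0.35, -0.35, -0.35, -0.6, -0.6, -0.6, -0.6]'

```text
time: 31.82
position: [0.445, 0.0723, 0.1831]
tool_rot: [0.021, 1.0, 0.0, -0.003]
ft_force: [-0.8, 0.9, -0.3]
grip_width: 0.0688
grip_force: 0.0
```

arm_command --delta_rot '[[0, 0, 7], [0, 0, 14], [0, 0, 21], [0, 0, 28], [0, 0, 28]]' --delta_pos '[[0, 0, 0], [0, 0, 0], [0, 0, 0], [0, 0, 0], [0, 0, 0]]' --gripper '[-0.6, -0.6, -0.6, -0.6, -0.6]'

```text
time: 32.23
position: [0.4515, 0.0715, 0.1837]
tool_rot: [0.263, 0.965, 0.0, 0.0]
ft_force: [-0.6, 0.1, 0.2]
grip_width: 0.0697
grip_force: 0.0
```

```bash
python3 - <<'E'
from arc import *
t=shot('top')
print(tooly()[:2])
print('red',swatch(t,'red')); print('yellow',swatch(t,'yellow',(300,380,140,230),.135),'violet',swatch(t,'violet',(200,460,140,230),.095))
delta([(.477,-.1375,.13,102.8)])
E
```

```text
(array([0.4515, 0.0715, 0.1837]), np.float64(149.74767129818756))
red [(array([ 0.4774, -0.1375]), 119, 'short-axis(box y) dir deg', 13.3)]
yellow [] violet [(array([0.6209, 0.1399]), 114, 'short-axis(box y) dir deg', 85.1)]
rz 46.9 d [-0.1274, -0.1677, 0.0537]
```

arm_command --delta_rot '[[0, 0, 6], [0, 0, 12], [0, 0, 18], [0, 0, 24], [0, 0, 30], [0, 0, 36], [0, 0, 42], [0, 0, 46.9], [0, 0, 46.9], [0, 0, 46.9], [0, 0, 46.9], [0, 0, 46.9]]' --delta_pos '[[-0.018, -0.024, 0], [-0.036, -0.048, 0], [-0.054, -0.072, 0], [-0.073, -0.096, 0], [-0.091, -0.12, 0], [-0.11, -0.144, 0], [-0.1274, -0.1677, 0.01], [-0.1274, -0.1677, 0.03], [-0.1274, -0.1677, 0.06], [-0.1274, -0.1677, 0.09], [-0.1274, -0.1677, 0.11], [-0.1274, -0.1677, 0.11]]' --gripper '[-0.6, -0.6, -0.6, -0.6, -0.6, -0.6, -0.6, -0.6, -0.6, -0.6, -0.6, -0.6]'

```text
time: 33.28
position: [0.4739, -0.1366, 0.0701]
tool_rot: [0.624, 0.782, -0.001, -0.004]
ft_force: [-0.3, -0.8, 0.0]
grip_width: 0.0697
grip_force: 0.0
```

```bash
python3 - <<'E'
from arc import *
t=shot('top')
print(tooly()[:2]); delta([(.477,-.1375,.0085,102.8)])
E
```

```text
(array([ 0.475 , -0.137 ,  0.0719]), np.float64(102.81884647124176))
rz 0.0 d [-0.0009, 0.0018, 0.0634]
```

arm_command --delta_rot '[[0, 0, 0], [0, 0, 0], [0, 0, 0], [0, 0, 0], [0, 0, 0], [0, 0, 0], [0, 0, 0], [0, 0, 0], [0, 0, 0], [0, 0, 0], [0, 0, 0], [0, 0, 0]]' --delta_pos '[[-0.0005, 0.0013, 0.02], [-0.0005, 0.0013, 0.04], [-0.0005, 0.0013, 0.055], [-0.0005, 0.0013, 0.062], [-0.0005, 0.0013, 0.062], [-0.0005, 0.0013, 0.062], [-0.0005, 0.0013, 0.062], [-0.0005, 0.0013, 0.062], [-0.0005, 0.0013, 0.062], [-0.0005, 0.0013, 0.062], [-0.0005, 0.0013, 0.062], [-0.0005, 0.0013, 0.062]]' --gripper '[-0.6, -0.6, -0.6, -0.6, -0.6, 1, 1, 1, 1, 1, 1, 1]' --grip_force 15

```text
time: 34.33
position: [0.4783, -0.138, 0.0123]
tool_rot: [0.624, 0.781, 0.0, 0.001]
ft_force: [0.2, 1.7, 5.7]
grip_width: 0.046
grip_force: 14.9
```

```bash
python3 - <<'E'
from arc import *
t=shot('top')
o=status.get_obs();print(tooly()[:2],o['grip_width'],o['ft_force']); delta([(.52,.03,.19,177.6),(.6235,.14,.19,177.6)])
E
```

```text
(array([ 0.4783, -0.138 ,  0.0123]), np.float64(102.71225542367834)) 0.045558671301301285 [1.0029 1.4401 5.5242]
rz -74.9 d [0.1548, 0.0776, -0.1777]
rz -74.9 d [0.2393, 0.2028, -0.1777]
```

arm_command --delta_rot '[[0, 0, 0], [0, 0, 0], [0, 0, 0], [0, 0, -7], [0, 0, -14], [0, 0, -21], [0, 0, -28], [0, 0, -35], [0, 0, -42], [0, 0, -49], [0, 0, -56], [0, 0, -63]]' --delta_pos '[[0, 0, -0.025], [0, 0, -0.06], [0, 0, -0.1], [0.01, 0.005, -0.14], [0.03, 0.015, -0.175], [0.055, 0.027, -0.178], [0.08, 0.04, -0.178], [0.105, 0.052, -0.178], [0.13, 0.065, -0.178], [0.155, 0.078, -0.178], [0.175, 0.108, -0.178], [0.195, 0.138, -0.178]]' --gripper '[1, 1, 1, 1, 1, 1, 1, 1, 1, 1, 1, 1]'

```text
time: 35.38
position: [0.5682, 0.0844, 0.189]
tool_rot: [0.121, 0.993, -0.0, -0.001]
ft_force: [0.2, -0.8, -1.2]
grip_width: 0.046
grip_force: 14.9
```

```bash
python3 - <<'E'
from arc import *
o=status.get_obs();print(tooly()[:2],o['grip_width']); delta([(.6235,.14,.19,177.6),(.6235,.14,.135,177.6)])
E
```

```text
(array([0.5682, 0.0844, 0.189 ]), np.float64(166.05996523138165)) 0.04595691926921055
rz -11.5 d [-0.0403, 0.0673, -0.001]
rz -11.5 d [-0.0403, 0.0673, 0.054]
```

arm_command --delta_rot '[[0, 0, -6], [0, 0, -11.5], [0, 0, -11.5], [0, 0, -11.5], [0, 0, -11.5], [0, 0, -11.5], [0, 0, -11.5], [0, 0, -11.5]]' --delta_pos '[[-0.012, 0.02, 0], [-0.024, 0.04, 0], [-0.036, 0.06, 0], [-0.0403, 0.0673, 0], [-0.0403, 0.0673, 0.02], [-0.0403, 0.0673, 0.04], [-0.0403, 0.0673, 0.052], [-0.0403, 0.0673, 0.052]]' --gripper '[1, 1, 1, 1, 1, 1, 1, 1]'

```text
time: 36.05
position: [0.6217, 0.1374, 0.1339]
tool_rot: [0.025, 1.0, -0.0, -0.004]
ft_force: [-0.4, 0.2, -2.3]
grip_width: 0.0461
grip_force: 14.9
```

```bash
python3 - <<'E'
from arc import *
t=shot('top')
o=status.get_obs();print(tooly()[:2],o['grip_width'],o['ft_force']); delta([(.6235,.14,.107,177.6)])
E
```

```text
(array([0.6231, 0.1375, 0.1356]), np.float64(177.16766395832528)) 0.04605973481353346 [ 0.8858  0.4418 -0.8065]
rz -0.4 d [-0.0003, 0.0025, 0.0286]
```

arm_command --delta_rot '[[0, 0, -0.3], [0, 0, -0.3], [0, 0, -0.3], [0, 0, -0.3], [0, 0, -0.3], [0, 0, -0.3], [0, 0, -0.3], [0, 0, -0.3], [0, 0, -0.3]]' --delta_pos '[[0, 0.0025, 0], [0, 0.0025, 0.008], [0, 0.0025, 0.014], [0, 0.0025, 0.019], [0, 0.0025, 0.023], [0, 0.0025, 0.026], [0, 0.0025, 0.028], [0, 0.0025, 0.029], [0, 0.0025, 0.029]]' --gripper '[1, 1, 1, 1, 1, 1, 1, 1, 1]'

```text
time: 36.85
position: [0.6252, 0.1405, 0.1083]
tool_rot: [0.022, 1.0, -0.0, -0.0]
ft_force: [-1.1, -0.1, -1.1]
grip_width: 0.0457
grip_force: 14.9
```

arm_command --delta_rot '[[0, 0, 0], [0, 0, 0], [0, 0, 0]]' --delta_pos '[[0, 0, 0.001], [0, 0, 0.002], [0, 0, 0.002]]' --gripper '[1, 1, 1]'

```text
time: 37.1
position: [0.6256, 0.1406, 0.1074]
tool_rot: [0.022, 1.0, 0.0, 0.0]
ft_force: [-1.1, -0.1, 2.2]
grip_width: 0.0462
grip_force: 14.9
```

Contact at the expected 107 mm. I release, clear the area and check.

arm_command --delta_rot '[[0, 0, 0], [0, 0, 0], [0, 0, 0], [0, 0, 0], [0, 0, 0], [0, 0, 0], [0, 0, 0], [0, 0, 0], [0, 0, 0], [0, 0, 0], [0, 0, 0], [0, 0, 0]]' --delta_pos '[[0, 0, 0], [0, 0, 0], [0, 0, 0], [0, 0, 0], [0, 0, -0.02], [0, 0, -0.05], [0, 0, -0.07], [0.03, 0, -0.08], [0.06, -0.03, -0.08], [0.1, -0.07, -0.08], [0.14, -0.11, -0.08], [0.17, -0.15, -0.08]]' --gripper '[-0.35, -0.35, -0.35, -0.35, -0.35, -0.35, -0.35, -0.35, -0.35, -0.35, -0.35, -0.35]'

```text
time: 38.1
position: [0.473, 0.0264, 0.1867]
tool_rot: [0.021, 1.0, -0.0, -0.0]
ft_force: [0.1, -1.1, -0.2]
grip_width: 0.0587
grip_force: 0.0
```

arm_command --delta_rot '[[0, 0, 0], [0, 0, 0], [0, 0, 0], [0, 0, 0], [0, 0, 0], [0, 0, 0]]' --delta_pos '[[0, -0.04, -0.01], [0, -0.08, -0.02], [0, -0.12, -0.03], [0, -0.16, -0.03], [0, -0.2, -0.03], [0, -0.2, -0.03]]' --gripper '[-0.35, -0.35, -0.35, -0.35, -0.35, -0.35]'

```text
time: 38.6
position: [0.4678, -0.181, 0.2174]
tool_rot: [0.025, 1.0, -0.003, 0.002]
ft_force: [0.9, -0.6, -0.7]
grip_width: 0.059
grip_force: 0.0
```

```bash
python3 - <<'E'
from arc import *
t=shot('top');s=shot('scene')
a=cv2.resize(t['pixels'][130:310,200:400],None,fx=2,fy=2,interpolation=cv2.INTER_CUBIC)
b=cv2.resize(s['pixels'][140:260,230:330],None,fx=4,fy=4,interpolation=cv2.INTER_CUBIC)
a=cv2.copyMakeBorder(a,0,b.shape[0]-a.shape[0],0,0,cv2.BORDER_CONSTANT)
cv2.imwrite('pics/c8.png',np.hstack([a,b]))
print('red',swatch(t,'red',(200,400,140,230),.135))
E
```

```text
red [(array([0.6537, 0.0185]), 82, 'short-axis(box y) dir deg', 162.3), (array([0.6229, 0.1399]), 134, 'short-axis(box y) dir deg', 88.1)]
```

View pics/c8.png

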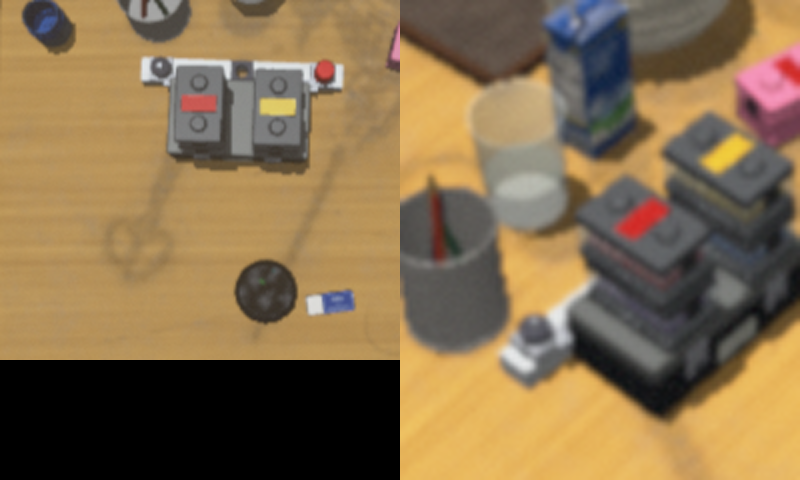

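Red on violet (crop 199,103) and yellow on blue (277,106) are both level and aligned. The pin is home and the bystanders haven't moved. I hand in.

```bash
python3 -c "
from h import *
print(robot.hand_in())"
```

```text
the job is handed in; nothing more can be done
None
```

The job is handed in: the case is swung home against the rail and locked with the pin, and all four boxes present are stacked level on the lid (red on violet, yellow on blue; there was no green box).

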